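# Block level out of its foam and onto the surface plate

### The job

The long block level lies upside down in the tight foam of the open case. Lift it out by the end in the finger trench, so that this end comes up first while the other is still down in the foam, then turn it over and set it gently on its base in the middle of the granite surface plate, lengthways of the plate. Do not let it topple, drop it or bang it down, and leave the short level, the V-block and the square where they are.

Things in the scene. Friction and masses are not known exactly. Their poses are not given: they have to be found in the camera images.
- level: Long block level: dark iron, 100 x 40 mm, 38 high, 0.5 to 0.8 kg. Origin: middle of its ground base (two bright rails, V-groove between); x along its length, z from base to vial. Sides (40 apart) and end faces are flat from the base to 30 above it, so it can stand on end; above that only two vial mounts, 22 wide, 15 to 30 in from the ends, up to 38. Starts with z down (base up), resting on the mounts
- level_tail (a point): middle of the long level's -x end face, 50 mm from its middle, 19 above its base. This is the end held in the foam at the start, 15 mm below the foam's top, with 1.5 mm of room to the end wall; springy foam presses on the sides of this half with about 6 N each. The +x end stands free in the finger trench
- trench (a point): middle of the finger trench across the long level, level with the foam's top. The trench is 62 mm wide along the level's length (from 14 beyond the level's free end to 48 along the level), leaves 29 mm beside the level away from the short level and 47 on the other side, where the short level stands, and is 34 deep. The level's base is 4 above the foam's top
- case: Open black case, fixed, 200 x 170 mm (its x, y), 57 high, filled with dark foam, top 55 above the bench; its lid lies flat beside it on the +x side, 200 long, 50 high. Origin: middle of the case's underside. Two cutouts along y, floor 21 above the bench: the long level's middle at x = 45, y = -5 mm, the short one's at x = -42, y = -25. The trench and the free ends are on the -y side
- plate: Granite surface plate, fixed, 250 x 400 mm (its x, y), top 60 above the bench. Origin: under its middle on the bench; z up
- plate_mid (a point): middle of the granite plate's top face
- short_level: The short block level, not wanted: as the long one but 60 mm long, loose in the case's other cutout, base up. Origin: middle of its base
- v_block: Bystander: steel V-block 50 x 42 mm, 36 high, on a corner of the plate. Origin: middle of its underside
- square: Bystander: small steel try square lying on the plate, stock 80 x 16 mm, 14 high, blade 67 long. Origin: under the middle of the stock

How it is judged (in metres and radians):
On the way:
1. the trench end of the long level is lifted (tilted at least 12 degrees) while its other end is still down in the foam (angle between level's own z axis and vertical below 2.93 rad and z of level_tail in the frame of case below 0.05 m and y of level_tail in the frame of case above 0.015 m), for 0.1 s.
At the end, for the whole second after the job is handed in: The long level lies base down (within 3 degrees) on the granite plate's top (within 3 mm), its middle within 35 mm of the plate's middle, its length within 8 degrees of the plate's long side, released and at rest (angle between level's own z axis and vertical below 0.05 rad and z of level in the frame of plate between 0.057 and 0.063 m and horizontal distance between level and plate_mid below 0.035 m and angle between the x axis of level and the y axis of plate, either way round below 0.14 rad and linear speed of level below 0.02 m/s); the robot touches nothing.
It fails at once if the short level, the V-block or the square is moved by more than 20 mm (distance of any of short_level, v_block, square from where it was at the start of the episode above 0.02 m).
It fails at once if the long level topples or is flung (turns faster than 6 rad/s) (angular speed of level above 6 rad/s).
It fails at once if the long level is dropped (moves faster than 0.4 m/s while no finger touches it, a fall of some 8 mm) (linear speed of level above 0.4 m/s and contact force between the fingers and level below 0.1 N).
It fails at once if the long level is banged down on the plate (more than 90 N) (contact force between level and plate above 90 N).
It also fails if it takes over 72 s, if anything falls off the work surface, if the arm or the gripper's body presses on something with over 40 N, if the wrist force passes 120 N, or if a joint passes its speed limit or range.

### The arm

A 7-joint arm with a two-finger parallel gripper is mounted at the origin on the work surface. World frame = base frame: x ahead of the robot, y to its left, z up, the work surface at z = 0. Lengths are in mm, angles in rad, forces in N, time in s.
With the tool pointing down it reaches from about 375 to 925 mm from the base axis. Payload 3.1 kg.
Tool frame: the origin (TCP) lies at the very end of the fingers, on their centre line; the grasp point (between the pads) lies 19 mm behind it (manip.grip_point_offset is the z of the grasp point in the tool frame, in mm); z points along the fingers, y is the line along which they close (so a half turn about z gives the same grasp; the last joint's range is limited). The gripper opens to 85 mm and grips with 20 to 120 N. Pads are 22 mm wide; open, the fingers measure 114 mm over their backs; the gripper's body (76 mm by 85 mm) begins 54 mm behind the grasp point. The pads swing forward as they close: fully open they stand 13 mm farther back than shut.
Start: joints at [1.23, 0.383, 0.044, 1.598, -0.018, 1.161, -0.05], TCP at [156.294, -630.932, 231.269] pointing down, gripper open.
Joint ranges: [-2.61, 2.61], [-0.41, 2.15], [-1.48, 1.57], [0, 2.5], [-1.57, 4.71], [0.05, 1.97], [-2.85, 2.85]. Speed limits (rad/s): [2.79, 2.79, 3.14, 3.14, 3.14, 3.14, 3.14].

### API

Orientations are given as a unit quaternion [w, x, y, z].
In Python, from bench import manip gives the robot as it stands.
- The arm moves only by the tool servo_tool, never from a script. Its argument "series" is a list of rows, each an object with "delta_pos": the shift along the tool's x, y, z in mm, a list of three; "twist": the turn about the tool's z in rad. A call has 1 to 20 rows; each row is the pose to reach, as a shift and turn from the pose commanded when the call began, along the tool's axes at that moment; what a row does not reach only later rows make up. A row lasts 1/12 s, in which the tool goes at most 41.7 mm and 7.16 degrees, less where a joint would pass 70% of its speed; a pose out of reach is approached as far as the arm can. A call with a gripper value outside its range is refused whole. "jaw" is the opening, from -1 (shut) to 1 (fully open), set as the call begins (left out, the last holds). The fingers move at their own pace and stop on an object; "grip_force" is the grip in N (left out, the last holds). Time passes only in rows, so rows that repeat a pose let the fingers close. It gives the time, the measured TCP pose, the force, the opening and the grip force at its end, in the units of the state.
- manip.get_state(): the state, without advancing time (a new reading comes with each control period).
- manip.capture(name): name is "scene" or "top" or "wrist"; returns the picture (420x560x3 uint8, red, green, blue); there is no depth.
- manip.calibration(name): a dict with "intrinsics" (3x3 intrinsics, pixels), "dist" ([k1, k2, p1, p2, k3] as OpenCV has them; the pictures are not rectified), "eye" and "orientation" of the camera in the world; the wrist camera has in their place "T_tool_cam" (4x4, takes a point from camera to tool coordinates, whose origin is the TCP and whose axes are the flange's). Camera axes: x right, y up, looking along -z (the intrinsics and any distortion apply to the point x, -y, -z); pixel columns grow to the right and rows downward; lengths in mm; the calibration is good to about 2 mm. A picture is of the moment at which its call begins: read the wrist's pose just before it. calibration takes no time and is no camera call.
- manip.finish_job(): hands the job in; it is judged then, once.
The state is a dict: "time": time; "joint_positions": joint angles; "dq": joint speeds; "joint_efforts": joint torques, N m; "tcp_pos": TCP position; "orientation": TCP orientation; "contact_force": force on the tool from outside, world axes, zero at the start; "torque": the same for the moment, N m; "opening": finger opening in mm; "grip_force": force on a finger pad.
Only numpy, scipy, OpenCV 4.12 (cv2) and the standard library are available. Lean on these libraries where they do the work, as an engineer would, in place of code of your own. Each camera call takes 0.05 s, during which the arm holds its last target. There are 200 camera calls.

## Working session

There is one attempt and no reset: what is moved stays moved. The work goes in short steps, Python scripts to look and compute and a tool call to move; the robot and the scene stay as the last step left them, time stands still between calls to the robot, and variables do not carry over. Pictures are saved under pics/ and viewed, at most 10 in all, crops included, and the job is handed in when it is done.

Besides the shell and the picture viewer there is one more tool, called as a command line: name --argument value ..., lists and objects as JSON in quotes. servo_tool: Moves the arm, as the interface text tells. Its arguments: {"type":"object","properties":{"series":{"type":"array","items":{"type":"object","properties":{"delta_pos":{"type":"array","items":{"type":"number"}},"twist":{"type":"number"}}}},"jaw":{"type":"number"},"grip_force":{"type":"number"}},"required":["series"]}

```bash
mkdir -p pics; ls; cat > h.py <<'E'
from bench import manip
import numpy as np, cv2
from scipy.spatial.transform import Rotation as R
def q2R(q): return R.from_quat([q[1],q[2],q[3],q[0]]).as_matrix()
def cam(name,st=None):
    c=manip.calibration(name); K=np.array(c["intrinsics"],float); d=np.array(c["dist"],float)
    if "T_tool_cam" in c:
        T=np.array(c["T_tool_cam"],float); Rt=q2R(st["orientation"])
        return K,d,Rt@T[:3,3]+np.array(st["tcp_pos"]),Rt@T[:3,:3]
    o=np.array(c["orientation"],float)
    return K,d,np.array(c["eye"],float),(q2R(o) if o.size==4 else o)
def ray(C,uv):
    K,d,e,Rc=C; p=cv2.undistortPoints(np.array(uv,float).reshape(-1,1,2),K,d).reshape(-1,2)
    v=np.c_[p[:,0],-p[:,1],-np.ones(len(p))]@Rc.T
    return e,v
def onz(C,uv,z):
    e,v=ray(C,uv); return e+v*((z-e[2])/v[:,2])[:,None]
def proj(C,P):
    K,d,e,Rc=C; p=(np.array(P,float).reshape(-1,3)-e)@Rc; p=p*[1,-1,-1]
    return cv2.projectPoints(p,np.zeros(3),np.zeros(3),K,d)[0].reshape(-1,2)
def tri(rs):
    A=0;b=0
    for e,v in rs:
        v=v/np.linalg.norm(v);M=np.eye(3)-np.outer(v,v);A=A+M;b=b+M@e
    return np.linalg.solve(A,b)
def snap(name,fn):
    st=manip.get_state(); im=manip.capture(name); cv2.imwrite("pics/"+fn,im[:,:,::-1]); return im,cam(name,st)
E
python3 - <<'E'
from h import *
st=manip.get_state(); print(st)
for n in("scene","top","wrist"): print(n,manip.calibration(n))
a,_=snap("scene","s0.png");b,_=snap("top","t0.png");c,_=snap("wrist","w0.png")
E
```

```text
pics
{'time': 0.0, 'joint_positions': array([ 1.23019883,  0.38384912,  0.04381465,  1.59959672, -0.01791259,
        1.16123266, -0.04991908]), 'dq': array([ 0.00052206,  0.00177284,  0.00125515,  0.00032074, -0.00183754,
       -0.00262904, -0.00074584]), 'joint_efforts': array([-1.48088093e-04, -4.33452237e+01,  1.02453321e+00, -2.49513835e+01,
        1.06120508e-02,  1.13249265e-02, -6.66378355e-06]), 'tcp_pos': array([ 156.04836493, -629.99519904,  229.86722657]), 'orientation': array([-1.32781178e-03,  9.92634885e-01,  1.21136993e-01, -2.25731939e-04]), 'contact_force': array([ 0.61483601,  0.9045386 , -0.28857114]), 'torque': array([-0.04013282,  0.04258875, -0.01742605]), 'grip_force': 0.0, 'opening': 85.5267640907128}
scene {'intrinsics': array([[456.42657873,   0.        , 274.73456964],
       [  0.        , 456.42657873, 205.95688744],
       [  0.        ,   0.        ,   1.        ]]), 'dist': array([-0.09415784,  0.        ,  0.        ,  0.        ,  0.        ]), 'eye': array([1032.45374847, -577.95593134, 1051.98934091]), 'orientation': array([0.89512653, 0.3028876
[... 335 characters left out ...]
2698961]), 'orientation': array([-0.6971546 , -0.03006864,  0.03086731,  0.71562459])}
wrist {'intrinsics': array([[373.05150114,   0.        , 277.99714984],
       [  0.        , 373.05150114, 205.86276201],
       [  0.        ,   0.        ,   1.        ]]), 'dist': array([-0.08150936,  0.        ,  0.        ,  0.        ,  0.        ]), 'T_tool_cam': array([[ 8.84005199e-04,  9.51863410e-01,  3.06521235e-01,
         7.82448183e+01],
       [ 9.99999602e-01, -8.04358018e-04, -3.86158830e-04,
        -8.64936524e-02],
       [-1.21017647e-04,  3.06521455e-01, -9.51863742e-01,
        -1.42444277e+02],
       [ 0.00000000e+00,  0.00000000e+00,  0.00000000e+00,
         1.00000000e+00]])}
```

View pics/t0.png

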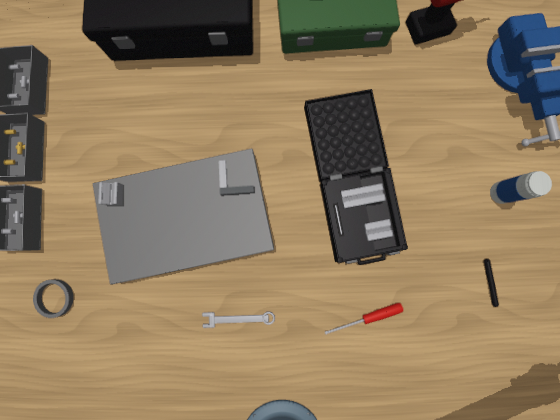

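View pics/s0.png

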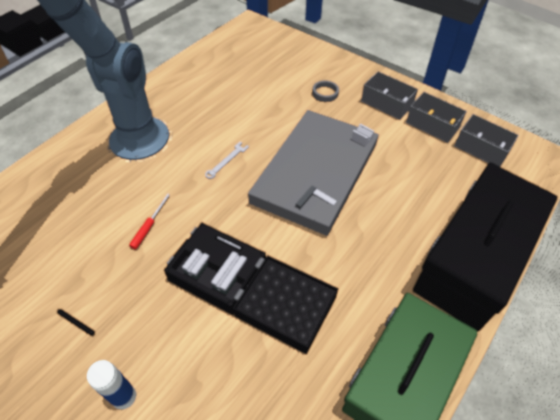

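The top view shows the case's long level at about (363,196), the short level at (379,230), and the plate's corners near (95,182), (252,150), (273,250) and (110,283). The scene view agrees, with the long level at about (229,270).

```bash
cat > m.py <<'E'
from h import *
def blobs(im,lo,box,amin,inv=False,k=7):
    g=cv2.cvtColor(im,cv2.COLOR_RGB2GRAY); m=((g>lo)*255).astype(np.uint8)
    mm=np.zeros_like(m); x0,y0,x1,y1=box; mm[y0:y1,x0:x1]=m[y0:y1,x0:x1]
    mm=cv2.morphologyEx(mm,cv2.MORPH_CLOSE,np.ones((k,k)))
    cs,_=cv2.findContours(mm,cv2.RETR_EXTERNAL,cv2.CHAIN_APPROX_NONE)
    return [c for c in cs if cv2.contourArea(c)>amin]
E
python3 - <<'E'
from m import *
t=cv2.imread("pics/t0.png")[:,:,::-1];s=cv2.imread("pics/s0.png")[:,:,::-1]
T=cam("top");S=cam("scene")
for n,im,C,box in(("top",t,T,(325,178,398,245)),("scene",s,S,(180,240,250,292))):
    for c in blobs(im,110,box,60,k=3):
        r=cv2.minAreaRect(c);b=cv2.boxPoints(r)
        P=onz(C,b,59);print(n,np.round(r[0],1),np.round(r[1]),np.round(r[2]),cv2.contourArea(c));print(np.round(P,1).tolist(),np.round(P.mean(0),1))
# plate: grey mask
hsv=cv2.cvtColor(t,cv2.COLOR_RGB2HSV);m=((hsv[:,:,1]<40)&(hsv[:,:,2]>60)&(hsv[:,:,2]<150)).astype(np.uint8)*255
m[:,300:]=0;m[:130]=0;m[290:]=0;m[:,:85]=0
m=cv2.morphologyEx(cv2.morphologyEx(m,8 and cv2.MORPH_OPEN,np.ones((3,3))),cv2.MORPH_CLOSE,np.ones((25,25)))
c=max(cv2.findContours(m,0,1)[0],key=cv2.contourArea);r=cv2.minAreaRect(c);b=cv2.boxPoints(r);P=onz(T,b,60)
print("plate",r,np.round(P,1).tolist(),P.mean(0),[np.linalg.norm(P[i]-P[i-1]) for i in range(4)])
E
```

```text
top [378.5 229.5] [18. 26.] 80.0 410.0
[[525.1, -209.3, 59.0], [534.1, -270.6, 59.0], [492.3, -276.1, 59.0], [483.5, -214.9, 59.0]] [ 508.8 -242.7   59. ]
top [327.5 230. ] [ 5. 28.] 0.0 67.5
[[478.2, -114.4, 59.0], [544.3, -116.7, 59.0], [543.9, -128.5, 59.0], [477.9, -126.2, 59.0]] [ 511.1 -121.4   59. ]
top [362.6 195.3] [17. 42.] 79.0 670.0
[[603.7, -155.5, 59.0], [620.2, -255.7, 59.0], [579.0, -261.5, 59.0], [562.7, -161.7, 59.0]] [ 591.4 -208.6   59. ]
scene [228.4 269.9] [17. 41.] 34.0 604.0
[[579.7, -263.1, 59.0], [559.9, -155.9, 59.0], [606.6, -155.4, 59.0], [623.9, -261.1, 59.0]] [ 592.5 -208.8   59. ]
scene [195.2 261.2] [16. 26.] 37.0 354.0
[[493.4, -276.6, 59.0], [481.5, -208.8, 59.0], [527.8, -209.4, 59.0], [538.3, -276.2, 59.0]] [ 510.3 -242.8   59. ]
plate ((181.16827392578125, 216.28533935546875), (103.57720947265625, 167.4137420654297), 77.90524291992188) [[638.6, 452.6, 60.0], [712.2, 52.4, 60.0], [468.8, 6.3, 60.0], [394.6, 396.6, 60.0]] [553.54556163 226.98110547  60.        ] [np.float64(250.39046238163414), np.float64(406.89588611618467), np.float64(247.66526590786995), np.float64(397.3489737558145)]
```

View pics/w0.png

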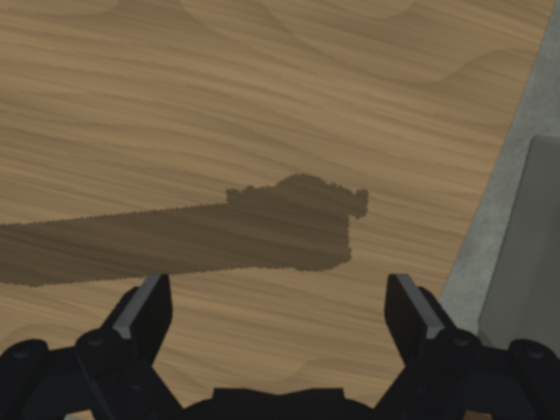

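Both views put the long level's middle at about (592,-209), with its free end pointing along -80.6°. The plate's middle is at about (553,227), with its axis at -79.4°. I'll move the wrist camera over the case.

servo_tool --series '[{"delta_pos": [105,-60,0],"twist": -0.1},{"delta_pos": [210,-120,0],"twist": -0.6},{"delta_pos": [524,-304,0],"twist": -1.49},{"delta_pos": [524,-304,0],"twist": -1.49},{"delta_pos": [524,-304,0],"twist": -1.49},{"delta_pos": [524,-304,0],"twist": -1.49},{"delta_pos": [524,-304,0],"twist": -1.49},{"delta_pos": [524,-304,0],"twist": -1.49},{"delta_pos": [524,-304,0],"twist": -1.49},{"delta_pos": [524,-304,0],"twist": -1.49},{"delta_pos": [524,-304,0],"twist": -1.49},{"delta_pos": [524,-304,0],"twist": -1.49},{"delta_pos": [524,-304,0],"twist": -1.49},{"delta_pos": [524,-304,0],"twist": -1.49},{"delta_pos": [524,-304,0],"twist": -1.49},{"delta_pos": [524,-304,0],"twist": -1.49},{"delta_pos": [524,-304,0],"twist": -1.49},{"delta_pos": [524,-304,0],"twist": -1.49},{"delta_pos": [524,-304,0],"twist": -1.49},{"delta_pos": [524,-304,0],"twist": -1.49}]' --jaw 0.35

```text
time: 1.82
tcp_pos: [590.4, -212.4, 231.0]
orientation: [-0.0, 0.649, 0.761, -0.001]
contact_force: [0.3, -0.6, 0.3]
opening: 57.8
grip_force: 0.0
```

```bash
python3 - <<'E'
from h import *
im,C=snap("wrist","w1.png");st=manip.get_state();Rt=q2R(st["orientation"])
print(st["time"],st["tcp_pos"],np.round(Rt,4).tolist(),st["joint_positions"],st["opening"],np.degrees(np.arctan2(Rt[1,0],Rt[0,0])))
print(proj(C,[[592,-209,59],[510,-243,59]]))
E
```

```text
1.8667 [ 590.61767714 -212.1004847   231.15265028] [[-0.1578, 0.9875, -0.0007], [0.9875, 0.1578, -0.0009], [-0.0008, -0.0009, -1.0]] [ 0.63788561  0.38034519 -0.45225143  1.63461944  0.17837286  1.16810706
  0.30196795] 57.48730010681701 99.08084985136371
[[281.07729415 177.39439601]
 [183.5689095  200.11683644]]
```

View pics/w1.png

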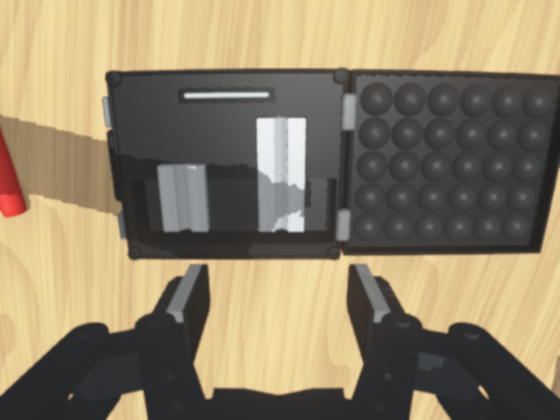

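The wrist view shows the long level at cols 257–306, rows 118–232, with the trench below row 178 and the short level at cols 160–208. I'll take a second wrist viewpoint, closer and above the grasp point.

servo_tool --series '[{"delta_pos": [-12,2,30],"twist": 0},{"delta_pos": [-24,2,60],"twist": 0},{"delta_pos": [-24,2,60],"twist": 0},{"delta_pos": [-24,2,60],"twist": 0},{"delta_pos": [-24,2,60],"twist": 0}]'

```text
time: 2.28
tcp_pos: [598.0, -233.3, 172.4]
orientation: [0.0, 0.648, 0.762, 0.0]
contact_force: [-0.2, 0.4, 0.8]
opening: 57.5
grip_force: 0.0
```

```bash
python3 - <<'E'
from m import *
st=dict(tcp_pos=[590.618,-212.1,231.153])
Rt=np.array([[-0.1578,0.9875,-0.0007],[0.9875,0.1578,-0.0009],[-0.0008,-0.0009,-1.0]])
q=R.from_matrix(Rt).as_quat();st["orientation"]=[q[3],*q[:3]]
A=cam("wrist",st);ia=cv2.imread("pics/w1.png")[:,:,::-1]
ib,B=snap("wrist","w2.png");s2=manip.get_state();print(s2["tcp_pos"],s2["opening"],s2["time"])
def corners(im,C,guess,lo):
    u=proj(C,guess).mean(0); 
    p=proj(C,guess);x0,y0=np.maximum(p.min(0)-12,0).astype(int);x1,y1=(p.max(0)+12).astype(int)
    c=max(blobs(im,lo,(x0,y0,x1,y1),200,k=5),key=cv2.contourArea);r=cv2.minAreaRect(c);b=cv2.boxPoints(r)
    return b,r
g=np.array([[603.7,-155.5,59],[620.2,-255.7,59],[579,-261.5,59],[562.7,-161.7,59]])
gs=np.array([[525,-209,59],[534,-271,59],[492,-276,59],[483.5,-215,59]])
for G in(g,gs):
    pa,ra=corners(ia,A,G,95);pb,rb=corners(ib,B,G,95);print(ra,rb)
    out=[]
    for k in range(4):
        a=pa[np.argmin(np.linalg.norm(pa-proj(A,G[k]),axis=1))];b=pb[np.argmin(np.linalg.norm(pb-proj(B,G[k]),axis=1))]
        e,v=ray(A,a);f,w=ray(B,b);out.append(tri([(e,v[0]),(f,w[0])]))
    out=np.array(out);print(np.round(out,1).tolist(),out.mean(0),[round(np.linalg.norm(out[i]-out[i-1]),1) for i in range(4)])
    Q=onz(B,pb,59);print("onz59",np.round(Q,1).tolist(),Q.mean(0));Q=onz(A,pa,59);print("onz59",Q.mean(0))
E
```

```text
[ 598.80001617 -232.85365526  173.30970915] 57.556508523152424 2.3333
((285.5, 168.5), (127.0, 61.0), 90.0) ((273.9999694824219, 155.49996948242188), (154.99996948242188, 83.99998474121094), 90.0)
[[612.6, -144.9, 30.5], [728.0, -469.4, -511.0], [577.7, -206.0, 197.0], [560.9, -152.6, 92.5]] [ 619.79548145 -243.23051902  -47.74523358] [np.float64(81.1), np.float64(641.7), np.float64(770.2), np.float64(118.5)]
onz59 [[554.6, -155.0, 59.0], [608.9, -146.2, 59.0], [629.6, -253.2, 59.0], [568.4, -263.3, 59.0]] [ 590.37805028 -204.43923642   59.        ]
onz59 [ 595.24613002 -203.0191274    59.        ]
((183.0, 198.0), (69.1096420288086, 47.73552322387695), 85.91438293457031) ((154.7157440185547, 192.02029418945312), (85.92394256591797, 60.8449821472168), 85.91438293457031)
[[522.9, -208.5, 45.0], [535.5, -269.7, 55.6], [498.4, -269.4, 79.5], [485.4, -214.2, 62.5]] [ 510.54598336 -240.47350849   60.62716422] [np.float64(41.8), np.float64(63.4), np.float64(44.1), np.float64(59.2)]
onz59 [[483.9, -215.2, 59.0], [526.2, -205.6, 59.0], [536.2, -268.4, 59.0], [490.9, -279.6, 59.0]] [ 509.31070937 -242.19590736   59.        ]
onz59 [ 509.5713998  -241.77661001   59.        ]
```

View pics/w2.png

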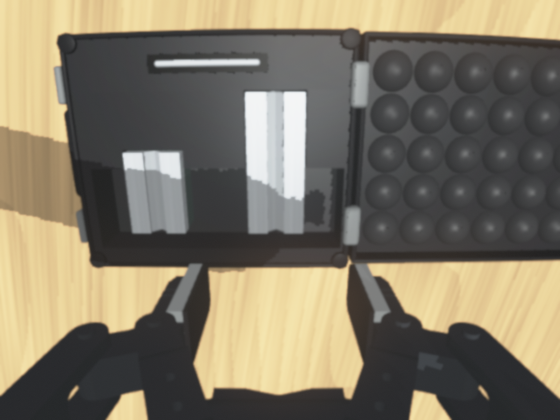

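This view shows the level at cols 245–307, rows 91–235. My mask leaked onto the case's hinge clip, so I'll tighten it.

```bash
cat > lv.py <<'E'
from m import *
st=dict(tcp_pos=[590.618,-212.1,231.153])
Rt=np.array([[-0.1578,0.9875,-0.0007],[0.9875,0.1578,-0.0009],[-0.0008,-0.0009,-1.0]])
q=R.from_matrix(Rt).as_quat();st["orientation"]=[q[3],*q[:3]]
A=cam("wrist",st);B=cam("wrist",manip.get_state())
def cor(fn,box):
    im=cv2.imread(fn);g=cv2.cvtColor(im,6);m=np.zeros_like(g);x0,y0,x1,y1=box;m[y0:y1,x0:x1]=(g[y0:y1,x0:x1]>85)*255
    m=cv2.morphologyEx(cv2.morphologyEx(m,cv2.MORPH_CLOSE,np.ones((9,9))),cv2.MORPH_OPEN,np.ones((9,9)))
    c=max(cv2.findContours(m,0,1)[0],key=cv2.contourArea);p=cv2.approxPolyDP(c,6,True).reshape(-1,2)
    h=c.reshape(-1,2); return np.array([h[np.argmin(h@d)] for d in([1,1],[-1,1],[-1,-1],[1,-1])],float)
for ba,bb in(((250,110,312,240),(238,84,314,242)),((152,158,214,238),(116,145,192,240))):
    pa,pb=cor("pics/w1.png",ba),cor("pics/w2.png",bb);print(pa.tolist(),pb.tolist())
    o=np.array([tri([(ray(A,a)[0],ray(A,a)[1][0]),(ray(B,b)[0],ray(B,b)[1][0])]) for a,b in zip(pa,pb)])
    print(np.round(o,1).tolist(),o.mean(0))
    for C,p in((A,pa),(B,pb)):
        Q=onz(C,p,59);d=Q[[2,3]].mean(0)-Q[[0,1]].mean(0);print("z59",np.round(Q[:,:2],1).tolist(),Q.mean(0),np.linalg.norm(d),np.degrees(np.arctan2(d[1],d[0])))
E
python3 lv.py; python3 -c "
from h import *
# scene+top triangulation of level centre
T=cam('top');S=cam('scene')
for a,b in(([362.6,195.3],[228.4,269.9]),([378.5,229.5],[195.2,261.2])):
    e,v=ray(T,a);f,w=ray(S,b);print(tri([(e,v[0]),(f,w[0])]))"
```

```text
[[250.0, 110.0], [311.0, 110.0], [304.0, 231.0], [258.0, 230.0]] [[238.0, 84.0], [313.0, 84.0], [302.0, 233.0], [248.0, 232.0]]
[[556.3, -158.4, 28.2], [609.9, -149.4, 38.2], [611.7, -229.2, 125.6], [579.9, -280.3, 9.8]] [ 589.45120552 -204.31117991   50.42870114]
z59 [[557.9, -156.5], [607.4, -148.5], [620.8, -254.5], [579.5, -260.2]] [ 591.41387067 -204.93067418   59.        ] 106.24747684154468 -80.50850436639634
z59 [[559.8, -157.9], [608.7, -149.9], [620.6, -254.9], [581.0, -260.6]] [ 592.51884405 -205.80893528   59.        ] 105.16859972474475 -80.96315378751555
[[159.0, 165.0], [205.0, 165.0], [207.0, 231.0], [164.0, 231.0]] [[122.0, 152.0], [182.0, 151.0], [184.0, 233.0], [132.0, 232.0]]
[[488.6, -212.9, 67.3], [523.2, -212.0, 41.6], [533.9, -269.1, 58.5], [494.1, -276.2, 56.5]] [ 509.95346619 -242.57519624   55.97954959]
z59 [[486.4, -214.4], [526.0, -208.2], [533.9, -268.6], [494.8, -275.1]] [ 510.25669582 -241.58234217   59.        ] 61.058967212091176 -82.32419527604996
z59 [[485.2, -215.5], [527.3, -208.3], [534.0, -269.2], [495.0, -275.0]] [ 510.37307881 -241.98698694   59.        ] 60.762417122344175 -82.16467544847322
[ 591.61712666 -208.94155581   56.02931488]
[ 509.14311739 -242.9204876    57.04066931]
```

Heights triangulate to about 56–57 mm (nominal 59), and the free end's middle is at (600.7,-258). I'll go down to just above the foam first.

servo_tool --series '[{"delta_pos": [-3,-2,25],"twist": 0},{"delta_pos": [-3,-2,50],"twist": 0},{"delta_pos": [-3,-2,70],"twist": 0},{"delta_pos": [-3,-2,85],"twist": 0},{"delta_pos": [-3,-2,95],"twist": 0},{"delta_pos": [-3,-2,100],"twist": 0},{"delta_pos": [-3,-2,100],"twist": 0},{"delta_pos": [-3,-2,100],"twist": 0}]'

```text
time: 3.0
tcp_pos: [597.2, -236.5, 72.4]
orientation: [0.001, 0.647, 0.762, 0.0]
contact_force: [0.2, -0.3, 0.5]
opening: 57.6
grip_force: 0.0
```

```bash
python3 - <<'E'
from h import *
im,C=snap("wrist","w3.png")
for i in range(5): s=manip.get_state();print(s["tcp_pos"],s["time"],s["contact_force"]);manip.capture("top") if i<4 else 0
E
```

```text
[ 597.42462163 -236.69637292   72.7535654 ] 3.05 [ 0.65640522 -0.56162662 -0.52393115]
[ 597.48417894 -236.7516597    72.84497009] 3.1 [ 0.08129794 -0.53253141  0.56356295]
[ 597.39870707 -236.75560756   72.79409839] 3.15 [0.7394214  0.51226738 0.59359737]
[ 597.20835819 -236.78837979   72.63934211] 3.2 [-0.57525054 -0.33098005 -0.38827265]
[ 596.96958655 -236.78655995   72.41854505] 3.25 [ 0.26382045 -0.3719605  -0.05971207]
```

View pics/w3.png

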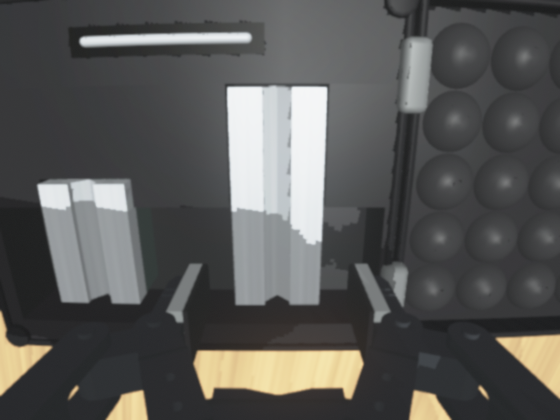

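The fingers straddle the level, centred at col 280 against the level's 278, with the free end at row 305. I'll go down into the trench.

servo_tool --series '[{"delta_pos": [0,0,6],"twist": 0},{"delta_pos": [0,0,14],"twist": 0},{"delta_pos": [0,0,22],"twist": 0},{"delta_pos": [0,0,30],"twist": 0},{"delta_pos": [0,0,37],"twist": 0},{"delta_pos": [0,0,42],"twist": 0},{"delta_pos": [0,0,45],"twist": 0},{"delta_pos": [0,0,45],"twist": 0},{"delta_pos": [0,0,45],"twist": 0}]' --jaw 0.25

```text
time: 4.0
tcp_pos: [596.2, -236.4, 26.1]
orientation: [-0.0, 0.648, 0.762, 0.0]
contact_force: [0.5, 0.0, 0.3]
opening: 53.6
grip_force: 0.0
```

servo_tool --series '[{"delta_pos": [0,0,0],"twist": 0},{"delta_pos": [0,0,0],"twist": 0},{"delta_pos": [0,0,0],"twist": 0},{"delta_pos": [0,0,0],"twist": 0},{"delta_pos": [0,0,0],"twist": 0},{"delta_pos": [0,0,0],"twist": 0}]' --jaw -1 --grip_force 45

```text
time: 4.5
tcp_pos: [596.9, -236.6, 26.9]
orientation: [0.001, 0.648, 0.762, 0.0]
contact_force: [0.8, 0.1, 3.0]
opening: 39.6
grip_force: 46.7
```

Gripped at 39.6 mm. I'll relax the grip so the level can pivot in the pads, and start the arc with the tail's base edge as the centre.

servo_tool --series '[{"delta_pos": [0,0,0],"twist": 0},{"delta_pos": [0,0,-2],"twist": 0},{"delta_pos": [0,0,-4],"twist": 0},{"delta_pos": [-0.5,0,-7],"twist": 0},{"delta_pos": [-1,0,-10],"twist": 0},{"delta_pos": [-1,0,-13],"twist": 0},{"delta_pos": [-1,0,-16],"twist": 0},{"delta_pos": [-1,0,-19],"twist": 0},{"delta_pos": [-1,0,-21],"twist": 0},{"delta_pos": [-1,0,-21],"twist": 0},{"delta_pos": [-1,0,-21],"twist": 0}]' --jaw -1 --grip_force 26

```text
time: 5.42
tcp_pos: [596.0, -237.2, 47.6]
orientation: [-0.0, 0.648, 0.762, -0.0]
contact_force: [2.8, 1.6, -10.7]
opening: 39.8
grip_force: 44.8
```

```bash
python3 - <<'E'
from h import *
im,C=snap("wrist","w4.png");s=manip.get_state();print(s["tcp_pos"],s["contact_force"],s["torque"])
E
```

```text
[ 595.97603331 -237.21635429   47.5403562 ] [ 2.16306066  1.62937252 -9.99824728] [-0.01105771 -0.47166584 -0.03660952]
```

View pics/w4.png

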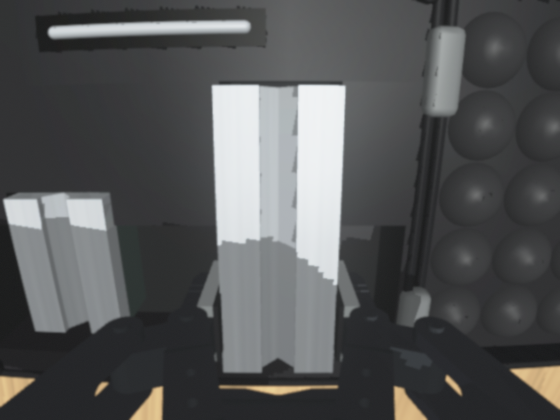

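The free end is up. I'll estimate the tilt from the corner widths (214–344 at row 86, 222–335 at row 374).

```bash
cat > tilt.py <<'E'
from h import *
# two edge pairs of known separation w -> 3D midpoints in the tool frame
def pts(pairs,w=40):
    C=cam("wrist",manip.get_state()); s=manip.get_state();Rt=q2R(s["orientation"]);o=[]
    for a,b in pairs:
        e,v=ray(C,[a,b]); k=w/np.linalg.norm(v[1]-v[0]); o.append(e+v.mean(0)*k)
    o=np.array(o); d=o[1]-o[0]; print(np.round(o,1).tolist(),"len",np.linalg.norm(d),"tilt",np.degrees(np.arctan2(d[2],np.hypot(*d[:2]))))
    return (o-np.array(s["tcp_pos"]))@Rt
E
python3 -c "
from tilt import *
print(pts([((214,86),(344,86)),((222,374),(335,374))]))"
```

```text
[[583.6, -159.6, 70.7], [599.2, -255.0, 84.8]] len 97.72016018836283 tilt 8.295818764145102
[[ 78.63503392   0.29832376 -23.09741925]
 [-18.05656517   0.27993365 -37.23828324]]
```

The tilt is about 8° and the tail is rising, because the pads hold too stiffly (the force is still 45 N). I'll lower it back, then regrip nearer the free end at 20 N.

servo_tool --series '[{"delta_pos": [0,0,4],"twist": 0},{"delta_pos": [0.5,0,9],"twist": 0},{"delta_pos": [1,0,14],"twist": 0},{"delta_pos": [1,0,18],"twist": 0},{"delta_pos": [1,0,20.5],"twist": 0},{"delta_pos": [1,0,21],"twist": 0},{"delta_pos": [1,0,21],"twist": 0}]'

```text
time: 6.05
tcp_pos: [597.2, -239.2, 28.5]
orientation: [0.002, 0.648, 0.761, -0.001]
contact_force: [-1.6, -2.0, 5.1]
opening: 39.4
grip_force: 47.2
```

servo_tool --series '[{"delta_pos": [0,0,0],"twist": 0},{"delta_pos": [0,0,0],"twist": 0},{"delta_pos": [0,0,0],"twist": 0},{"delta_pos": [-4,0,0],"twist": 0},{"delta_pos": [-8,0,0],"twist": 0},{"delta_pos": [-8,0,0],"twist": 0}]' --jaw 0.25

```text
time: 6.55
tcp_pos: [597.4, -246.0, 26.1]
orientation: [0.0, 0.648, 0.762, -0.0]
contact_force: [0.5, -0.9, 0.7]
opening: 53.2
grip_force: 0.0
```

servo_tool --series '[{"delta_pos": [0,0,0],"twist": 0},{"delta_pos": [0,0,0],"twist": 0},{"delta_pos": [0,0,0],"twist": 0},{"delta_pos": [0,0,0],"twist": 0},{"delta_pos": [0,0,0],"twist": 0},{"delta_pos": [0,0,0],"twist": 0}]' --jaw -1 --grip_force 20

```text
time: 7.05
tcp_pos: [598.1, -245.0, 26.4]
orientation: [0.001, 0.648, 0.762, 0.0]
contact_force: [3.7, -1.5, -2.3]
opening: 39.5
grip_force: 25.3
```

```bash
python3 - <<'E'
from h import *
im,C=snap("wrist","w5.png");s=manip.get_state();print(s["tcp_pos"],s["contact_force"],s["grip_force"])
E
```

```text
[ 598.0185201  -245.02929484   26.37346666] [ 2.88175673 -2.52293005 -3.11664654] 25.30045375227928
```

View pics/w5.png

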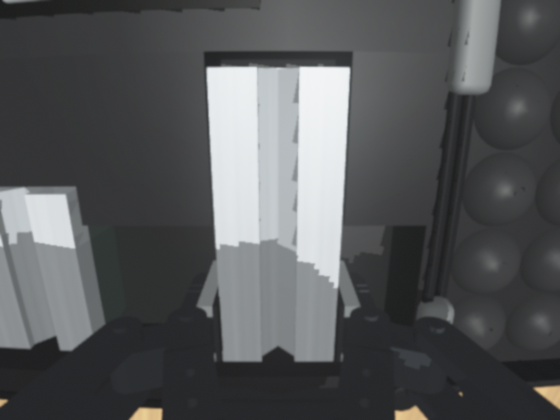

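The level has slid a few mm from the tail wall (gap at rows 52–66). I'll check its height.

```bash
python3 -c "
from tilt import *
print(pts([((207,66),(350,66)),((222,361),(336,361))]))"
```

```text
[[584.6, -162.0, 58.9], [600.5, -257.7, 62.8]] len 97.08458270286003 tilt 2.318238507033472
[[ 84.03620588   0.14301867 -32.61431232]
 [-12.9723304    0.44859284 -36.44402664]]
```

servo_tool --series '[{"delta_pos": [0,0,-1],"twist": 0},{"delta_pos": [0,0,-3],"twist": 0},{"delta_pos": [0,0,-5],"twist": 0},{"delta_pos": [-0.5,0,-8],"twist": 0},{"delta_pos": [-1,0,-11],"twist": 0},{"delta_pos": [-1,0,-14],"twist": 0},{"delta_pos": [-1,0,-17],"twist": 0},{"delta_pos": [-1,0,-20],"twist": 0},{"delta_pos": [-1,0,-20],"twist": 0},{"delta_pos": [-1,0,-20],"twist": 0}]'

```text
time: 7.93
tcp_pos: [596.7, -241.4, 45.9]
orientation: [-0.003, 0.647, 0.763, 0.001]
contact_force: [1.9, 5.6, -7.6]
opening: 39.6
grip_force: 23.8
```

```bash
cat > auto.py <<'E'
from tilt import *
import sys
def auto(fn,lo=105):
    im,C=snap("wrist",fn);g=cv2.cvtColor(im,cv2.COLOR_RGB2GRAY)
    m=(g>lo).astype(np.uint8)*255;m[:,:170]=0;m[:,390:]=0
    m=cv2.morphologyEx(cv2.morphologyEx(m,cv2.MORPH_OPEN,np.ones((3,3))),cv2.MORPH_CLOSE,np.ones((9,9)))
    n,l=cv2.connectedComponents(m);k=l[200,235] or l[200,320];w=[]
    rows=[]
    for r in range(420):
        c=np.flatnonzero(l[r]==k)
        if len(c)>60: rows.append((r,c.min(),c.max()))
    t=rows[2];b=rows[-4];print("rows",rows[0],t,b)
    p=pts([((t[1],t[0]),(t[2]+1,t[0])),((b[1],b[0]),(b[2]+1,b[0]))]);print("tool",np.round(p,1).tolist())
    s=manip.get_state();print(s["time"],s["tcp_pos"],s["contact_force"],s["torque"],s["grip_force"])
auto(sys.argv[1])
E
python3 auto.py w6.png
```

```text
rows (70, np.int64(220), np.int64(335)) (72, np.int64(219), np.int64(338)) (354, np.int64(222), np.int64(333))
[[583.4, -159.4, 58.3], [598.9, -253.7, 79.4]] len 97.89498336541695 tilt 12.505348522578743
tool [[83.2, 0.3, -11.9], [-12.3, 0.1, -33.6]]
7.9833 [ 596.71132482 -241.41806103   45.89876701] [ 0.66119644  4.43724686 -8.45055712] [ 0.84157256 -0.35760631 -0.18242609] 23.775659054517746
```

The tilt is now about 12.5° with the tail still at 58 mm. I'll carry on along the arc, letting the tail sink slightly.

servo_tool --series '[{"delta_pos": [0,0,-3],"twist": 0},{"delta_pos": [0.5,0,-6],"twist": 0},{"delta_pos": [1,0,-9],"twist": 0},{"delta_pos": [2,0,-12],"twist": 0},{"delta_pos": [2.5,0,-15],"twist": 0},{"delta_pos": [3.5,0,-18],"twist": 0},{"delta_pos": [4.5,0,-21],"twist": 0},{"delta_pos": [6,0,-24],"twist": 0},{"delta_pos": [7.5,0,-26],"twist": 0},{"delta_pos": [9,0,-28.5],"twist": 0},{"delta_pos": [11,0,-31],"twist": 0},{"delta_pos": [11,0,-31],"twist": 0},{"delta_pos": [11,0,-31],"twist": 0}]'

```text
time: 9.07
tcp_pos: [595.2, -232.9, 77.2]
orientation: [-0.001, 0.647, 0.762, 0.0]
contact_force: [1.6, 5.5, -10.8]
opening: 39.7
grip_force: 22.5
```

```bash
python3 auto.py w7.png
```

```text
rows (8, np.int64(262), np.int64(335)) (10, np.int64(260), np.int64(349)) (386, np.int64(218), np.int64(338))
[[588.7, -120.7, 39.5], [598.0, -248.1, 122.9]] len 152.55958418007927 tilt 33.10823475674002
tool [[111.7, 11.9, 37.8], [-15.4, 0.3, -45.8]]
9.1167 [ 595.18211162 -232.93576686   77.13751623] [  1.47361398   5.07279804 -11.22784975] [ 0.98335216 -0.44948414 -0.05521557] 22.543610259890556
```

```bash
python3 - <<'E'
import cv2,numpy as np
g=cv2.imread("pics/w7.png",0)
for r in range(0,130,6): print(r,g[r,190:390:8].tolist())
E
```

```text
0 [53, 53, 53, 54, 54, 54, 55, 55, 56, 55, 55, 56, 55, 57, 57, 57, 57, 58, 57, 58, 58, 59, 58, 60, 60]
6 [53, 60, 64, 61, 71, 76, 79, 78, 86, 88, 90, 78, 93, 93, 90, 65, 87, 84, 74, 73, 75, 72, 60, 64, 59]
12 [85, 87, 90, 93, 94, 97, 100, 102, 104, 106, 108, 110, 112, 112, 112, 110, 109, 108, 107, 106, 105, 104, 103, 102, 98]
18 [86, 87, 90, 93, 96, 97, 100, 102, 105, 107, 109, 111, 113, 113, 112, 110, 110, 108, 107, 107, 106, 104, 104, 103, 96]
24 [85, 88, 91, 94, 95, 98, 100, 103, 105, 108, 109, 112, 113, 113, 112, 111, 110, 109, 108, 108, 106, 105, 104, 103, 103]
30 [86, 88, 91, 93, 96, 98, 101, 102, 105, 108, 110, 112, 114, 114, 113, 112, 111, 109, 110, 108, 106, 106, 105, 104, 103]
36 [63, 65, 69, 71, 73, 76, 80, 81, 83, 87, 109, 112, 114, 115, 114, 112, 112, 110, 109, 108, 107, 106, 105, 105, 103]
42 [63, 66, 70, 74, 75, 78, 81, 84, 85, 87, 109, 112, 115, 114, 114, 113, 111, 111, 109, 109, 107, 107, 105, 104, 103]
48 [237, 238, 239, 239, 240, 241, 241, 241, 218, 86, 109, 112, 115, 115, 113, 113, 112, 110, 110, 109, 108, 106, 106, 104, 104]
54 [158, 153, 150, 147, 145, 143, 141,
[... 855 characters left out ...]
, 224, 221, 91, 73, 101, 218, 224, 222, 222, 120, 113, 112, 110, 108, 105, 103, 102]
102 [81, 83, 86, 89, 93, 106, 228, 229, 229, 226, 186, 99, 145, 225, 229, 228, 228, 154, 112, 109, 108, 106, 105, 102, 101]
108 [80, 83, 85, 89, 92, 119, 228, 229, 229, 226, 211, 205, 196, 225, 229, 228, 228, 183, 110, 109, 107, 105, 104, 101, 99]
114 [79, 82, 84, 88, 91, 141, 229, 230, 229, 226, 211, 207, 196, 226, 229, 228, 228, 188, 108, 107, 106, 104, 102, 99, 98]
120 [78, 81, 83, 87, 90, 172, 229, 230, 229, 224, 211, 207, 196, 225, 230, 229, 228, 195, 108, 106, 104, 102, 100, 98, 97]
126 [77, 80, 83, 86, 89, 182, 229, 229, 228, 225, 211, 207, 196, 225, 230, 228, 228, 212, 107, 105, 103, 101, 99, 97, 95]
```

```bash
cat > auto.py <<'E'
from tilt import *
import sys
def auto(fn,new=True):
    if new: im,C=snap("wrist",fn)
    else: im=cv2.imread("pics/"+fn)[:,:,::-1]
    g=cv2.cvtColor(im,cv2.COLOR_RGB2GRAY)
    def rows(lo,k):
        m=(g>lo).astype(np.uint8)*255;m[:,:170]=0;m[:,390:]=0
        m=cv2.morphologyEx(m,cv2.MORPH_CLOSE,np.ones((1,k)))
        m=cv2.morphologyEx(m,cv2.MORPH_OPEN,np.ones((5,15)))
        n,l=cv2.connectedComponents(m);best=l[180:260,225:335];k=np.bincount(best[best>0]).argmax()
        return [(r,c.min(),c.max()+1) for r in range(420) for c in [np.flatnonzero(l[r]==k)] if len(c)>50]
    t=rows(150,31)[4];b=rows(115,15)[-5];print("rows",t,b)
    p=pts([((t[1],t[0]),(t[2],t[0])),((b[1],b[0]),(b[2],b[0]))]);print("tool",np.round(p,1).tolist())
    s=manip.get_state();print(s["time"],s["tcp_pos"],s["contact_force"],s["torque"],s["grip_force"])
auto(sys.argv[1],len(sys.argv)<3)
E
python3 auto.py w7.png old
```

```text
rows (99, np.int64(231), np.int64(326)) (340, np.int64(221), np.int64(336))
[[583.4, -160.4, 57.6], [596.4, -238.3, 111.8]] len 95.74551787597287 tilt 34.44410590002829
tool [[73.5, 0.1, 19.7], [-5.4, 0.3, -34.7]]
9.1167 [ 595.18211162 -232.93576686   77.13751623] [  1.47361398   5.07279804 -11.22784975] [ 0.98335216 -0.44948414 -0.05521557] 22.543610259890556
```

The level is tilted about 34° with the tail's base edge still at 58 mm, so the lift condition is met. I'll continue the arc to vertical.

servo_tool --series '[{"delta_pos": [2,0,-2.5],"twist": 0},{"delta_pos": [4,0,-5],"twist": 0},{"delta_pos": [6,0,-7.5],"twist": 0},{"delta_pos": [8.5,0,-10],"twist": 0},{"delta_pos": [12,0,-13],"twist": 0},{"delta_pos": [15.5,0,-15.5],"twist": 0},{"delta_pos": [19.5,0,-18],"twist": 0},{"delta_pos": [23.5,0,-21],"twist": 0},{"delta_pos": [28,0,-23.5],"twist": 0},{"delta_pos": [32.5,0,-26],"twist": 0},{"delta_pos": [37,0,-28],"twist": 0},{"delta_pos": [41.5,0,-29.5],"twist": 0},{"delta_pos": [46,0,-31],"twist": 0},{"delta_pos": [50,0,-32],"twist": 0},{"delta_pos": [50,0,-32],"twist": 0}]'

```text
time: 10.37
tcp_pos: [588.9, -188.4, 112.5]
orientation: [0.003, 0.648, 0.762, -0.001]
contact_force: [-0.9, -4.5, -0.0]
opening: 39.2
grip_force: 21.6
```

```bash
python3 auto.py w8.png
```

```text
rows (181, np.int64(242), np.int64(314)) (342, np.int64(224), np.int64(333))
[[584.5, -161.0, 53.3], [590.8, -198.8, 141.5]] len 96.09731899457087 tilt 66.50124180705214
tool [[28.2, -0.1, 58.9], [-10.7, 0.3, -29.0]]
10.4167 [ 588.93118636 -188.4547896   112.42792479] [-1.06446617 -5.43782639  1.22865527] [-1.1760145   0.34790075  0.03469303] 21.859063133597374
```

servo_tool --series '[{"delta_pos": [4,0,-3],"twist": 0},{"delta_pos": [8,0,-5.5],"twist": 0},{"delta_pos": [12,0,-8],"twist": 0},{"delta_pos": [16,0,-9],"twist": 0},{"delta_pos": [16,0,-9],"twist": 0},{"delta_pos": [16,0,-9],"twist": 0}]'

```text
time: 10.92
tcp_pos: [585.3, -168.4, 118.6]
orientation: [-0.0, 0.647, 0.762, 0.0]
contact_force: [1.1, -2.1, -4.7]
opening: 39.4
grip_force: 22.0
```

```bash
python3 auto.py w9.png
```

```text
Traceback (most recent call last):
  File "auto.py", line 16, in <module>
    auto(sys.argv[1],len(sys.argv)<3)
    ~~~~^^^^^^^^^^^^^^^^^^^^^^^^^^^^^
  File "auto.py", line 13, in auto
    t=rows(150,31)[4];b=rows(115,15)[-5];print("rows",t,b)
      ~~~~~~~~~~~~^^^
IndexError: list index out of range
```

The level is near vertical. I'll lift it clear.

servo_tool --series '[{"delta_pos": [0,0,-2],"twist": 0},{"delta_pos": [0,0,-5],"twist": 0},{"delta_pos": [0,0,-9],"twist": 0},{"delta_pos": [0,0,-15],"twist": 0},{"delta_pos": [0,0,-22],"twist": 0},{"delta_pos": [0,0,-30],"twist": 0},{"delta_pos": [0,0,-38],"twist": 0},{"delta_pos": [0,0,-46],"twist": 0},{"delta_pos": [0,0,-54],"twist": 0},{"delta_pos": [0,0,-62],"twist": 0},{"delta_pos": [0,0,-68],"twist": 0},{"delta_pos": [0,0,-72],"twist": 0},{"delta_pos": [0,0,-74],"twist": 0},{"delta_pos": [0,0,-74],"twist": 0}]'

```text
time: 12.13
tcp_pos: [585.5, -169.4, 192.8]
orientation: [0.0, 0.648, 0.762, 0.0]
contact_force: [0.2, 0.5, -6.3]
opening: 39.9
grip_force: 23.6
```

```bash
python3 - <<'E'
from h import *
s=manip.get_state();print(s["tcp_pos"],s["contact_force"],s["torque"],s["joint_positions"])
im,C=snap("wrist","w10.png");sc,_=snap("scene","s1.png");tp,_=snap("top","t1.png")
S=cam("scene");p=proj(S,[s["tcp_pos"]])[0];print(p)
x,y=np.clip(p.astype(int)-[90,90],0,None);c=cv2.resize(sc[y:y+180,x:x+180],(400,400),interpolation=cv2.INTER_CUBIC)
cv2.imwrite("pics/c1.png",np.hstack([c,cv2.resize(im,(400,400))])[:,:,::-1]);print(x,y)
E
```

```text
[ 585.48752462 -169.41755482  192.84006166] [ 0.16199104  0.53310753 -6.27334494] [ 0.0653843  -0.01658249 -0.03523206] [ 0.58913331  0.38387375 -0.46224869  1.71689909  0.1901617   1.08448118
  0.22882948]
[232.81436221 227.01539573]
142 137
```

View pics/c1.png

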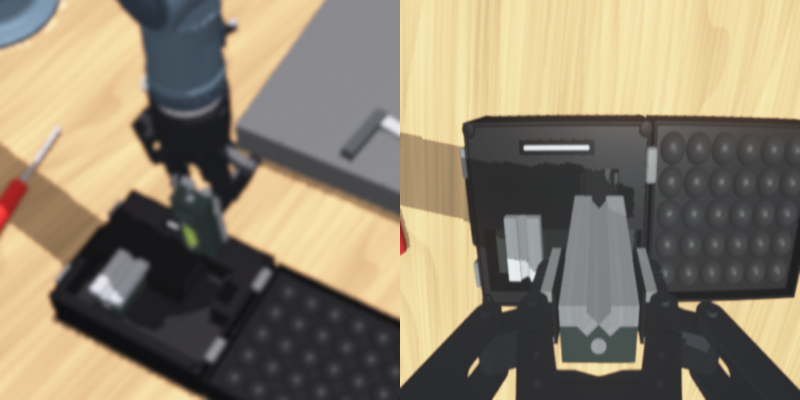

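The level hangs held near its upper end, with the base toward the camera. In the wrist picture its tail edge runs from (245,205) to (315,205) and its top base edge from (224,325) to (332,325).

```bash
python3 - <<'E'
from tilt import *
g=cv2.imread("pics/w10.png",0)
gg=cv2.Canny(g,40,100)
for r in (208,214,300,320,330,336):
    print(r,np.flatnonzero(gg[r,200:360])+200)
print("col 262",g[196:216,262].tolist(), g[310:390:4,262].tolist())
print(pts([((245,205),(315,205)),((224,330),(333,330))]))
E
```

```text
208 [243 268 288 313 326 342]
214 [242 273 274 283 284 314 328 342]
300 [214 225 331 342 358]
320 [221 224 225 335]
330 [222 263 264 265 291 292 334]
336 [222 271 272 273 283 284 334]
col 262 [56, 57, 57, 57, 57, 56, 57, 58, 69, 92, 117, 131, 136, 135, 135, 135, 135, 136, 136, 136] [128, 128, 128, 131, 132, 154, 159, 157, 160, 163, 154, 82, 78, 78, 78, 78, 78, 78, 216, 224]
[[583.4, -155.7, 131.0], [586.0, -175.7, 219.0]] len 90.2603339319829 tilt 77.03700034044527
[[ 13.63637105   1.03078312  60.57949389]
 [ -6.54850525   0.25710233 -27.39152446]]
```

```bash
cat > th.py <<'E'
from h import *
def table(ths,a=87,h=14):
    s=manip.get_state();C=cam("wrist",s);Rt=q2R(s["orientation"]);p=np.array(s["tcp_pos"])
    for t in ths:
        t_=np.radians(t);c,sn=np.cos(t_),np.sin(t_)
        # tool frame: x=u, z=down ; grasp at (0,0,-19)
        xd=np.array([-c,0,-sn]);n=np.array([sn,0,-c]);g=np.array([0,0,-19.])
        P=[g+k*xd+hh*n+np.array([0,w,0]) for k,hh in((-a,h),(100-a,h),(100-a,h-30)) for w in(-20,20)]
        print(t,np.round(proj(C,(np.array(P)@Rt.T)+p)).astype(int).tolist())
if __name__=="__main__":
    for a,h in((87,14),(84,14),(87,11)): print(a,h);table([76,80,84,88,92],a,h)
E
python3 th.py
```

```text
87 14
76 [[242, 168], [314, 168], [218, 301], [338, 301], [225, 357], [331, 357]]
80 [[243, 177], [313, 178], [218, 297], [338, 297], [224, 358], [331, 358]]
84 [[244, 187], [313, 187], [218, 293], [338, 293], [224, 359], [332, 359]]
88 [[244, 196], [312, 196], [218, 289], [337, 289], [223, 359], [332, 359]]
92 [[245, 205], [312, 205], [219, 285], [337, 285], [223, 359], [333, 359]]
84 14
76 [[242, 171], [315, 171], [216, 308], [339, 308], [224, 364], [332, 364]]
80 [[243, 180], [314, 180], [216, 303], [339, 304], [223, 365], [332, 365]]
84 [[243, 188], [313, 189], [217, 299], [339, 299], [223, 365], [333, 365]]
88 [[244, 198], [313, 198], [217, 294], [339, 294], [222, 365], [333, 365]]
92 [[244, 207], [312, 207], [217, 290], [338, 290], [221, 365], [334, 365]]
87 11
76 [[243, 173], [314, 173], [218, 307], [337, 308], [225, 362], [330, 362]]
80 [[243, 182], [313, 182], [218, 304], [337, 304], [225, 363], [331, 364]]
84 [[244, 191], [313, 192], [219, 300], [337, 301], [224, 365], [331, 365]]
88 [[244, 201], [312, 201], [219, 297], [337, 297], [224, 365], [332, 366]]
92 [[245, 210], [312, 210], [219, 293], [337, 293], [223, 366], [332, 366]]
```

```bash
python3 - <<'E'
from h import *
from scipy.optimize import least_squares
g=cv2.imread("pics/w10.png",0)
for c in (232,245,255,310,322): print(c,[(r,int(g[r,c])) for r in range(316,396,3)])
for r in (345,360,375): print(r,g[r,212:345:4].tolist())
s=manip.get_state();C=cam("wrist",s);Rt=q2R(s["orientation"]);p=np.array(s["tcp_pos"])
def rows(v):
    t,a,h=v;c,sn=np.cos(t),np.sin(t);xd=np.array([-c,0,-sn]);n=np.array([sn,0,-c]);G=np.array([0,0,-19.])
    P=np.array([G+k*xd+hh*n+np.array([0,w,0]) for k,hh in((-a,h),(100-a,h),(100-a,h-30)) for w in(-20,20)])
    return proj(C,P@Rt.T+p)
def res(v,F,E): q=rows(v);return [q[0,1]-205,q[2,1]-F,q[4,1]-E,(q[1,0]-q[0,0]-71)*.5,(q[3,0]-q[2,0]-112)*.5]
for F,E in((345,380),(350,380),(341,380)):
    f=least_squares(res,[1.5,87,10],args=(F,E));print(F,E,np.degrees(f.x[0]),f.x[1:],f.fun)
E
```

```text
232 [(316, 136), (319, 137), (322, 157), (325, 159), (328, 158), (331, 158), (334, 158), (337, 158), (340, 157), (343, 101), (346, 78), (349, 78), (352, 78), (355, 78), (358, 77), (361, 77), (364, 77), (367, 77), (370, 77), (373, 77), (376, 77), (379, 95), (382, 216), (385, 221), (388, 127), (391, 47), (394, 47)]
245 [(316, 133), (319, 135), (322, 154), (325, 157), (328, 157), (331, 157), (334, 156), (337, 156), (340, 155), (343, 101), (346, 78), (349, 77), (352, 78), (355, 78), (358, 78), (361, 77), (364, 78), (367, 78), (370, 77), (373, 77), (376, 77), (379, 89), (382, 215), (385, 221), (388, 142), (391, 48), (394, 48)]
255 [(316, 134), (319, 135), (322, 154), (325, 157), (328, 156), (331, 157), (334, 157), (337, 157), (340, 157), (343, 155), (346, 154), (349, 102), (352, 78), (355, 79), (358, 78), (361, 78), (364, 78), (367, 77), (370, 78), (373, 78), (376, 77), (379, 87), (382, 214), (385, 220), (388, 214), (391, 88), (394, 48)]
310 [(316, 138), (319, 140), (322, 159), (325, 162), (328, 163), (331, 162), (334, 162), (337, 161), (340, 161), (343, 111), (346, 78), (349, 79), (352, 
[... 577 characters left out ...]
3, 159, 135, 81, 79, 79, 79, 79, 79, 72, 46, 52, 46]
360 [49, 112, 135, 170, 78, 77, 78, 77, 78, 78, 78, 78, 78, 78, 130, 162, 160, 157, 159, 112, 79, 78, 79, 78, 79, 78, 77, 78, 78, 77, 206, 150, 118, 50]
375 [47, 102, 204, 217, 80, 77, 77, 78, 77, 78, 77, 77, 77, 77, 77, 78, 78, 77, 79, 78, 78, 78, 78, 78, 77, 78, 77, 77, 78, 90, 219, 219, 107, 48]
345 380 73.92451516811794 [ 93.43927826 -16.3099313 ] [-1.98294944 -2.21082803  3.97069849 -2.80946333 -5.21169004]
350 380 71.51730129029754 [ 93.59005335 -20.57761281] [-2.3852956  -2.51531046  4.65658752 -2.94521442 -6.39994548]
341 380 75.72278465968465 [ 93.03784    -13.06845962] [-1.65849308 -1.91669277  3.37455145 -2.6808142  -4.25491582]
```

The level leans about 77° and the pads hold it near its base side, so I'll stand it on its tail on the plate and regrip there. First I'll firm up the grip and carry it over.

servo_tool --series '[{"delta_pos": [2,0,0],"twist": 0},{"delta_pos": [8,1,0],"twist": 0},{"delta_pos": [18,2,0],"twist": 0},{"delta_pos": [33,3,0],"twist": 0},{"delta_pos": [52,5,0],"twist": 0},{"delta_pos": [73,7,0],"twist": 0},{"delta_pos": [96,9,0],"twist": 0},{"delta_pos": [120,12,0],"twist": 0},{"delta_pos": [144,14,0],"twist": -0.005},{"delta_pos": [168,16,0],"twist": -0.01},{"delta_pos": [192,19,0],"twist": -0.015},{"delta_pos": [216,21,0],"twist": -0.02},{"delta_pos": [239,23,0],"twist": -0.024},{"delta_pos": [261,25,0],"twist": -0.024},{"delta_pos": [282,27,0],"twist": -0.024},{"delta_pos": [300,29,0],"twist": -0.024},{"delta_pos": [316,31,0],"twist": -0.024},{"delta_pos": [328,32,0],"twist": -0.024},{"delta_pos": [336,33,0],"twist": -0.024},{"delta_pos": [339,33,0],"twist": -0.024}]' --grip_force 35

```text
time: 13.95
tcp_pos: [562.2, 173.6, 192.6]
orientation: [-0.0, 0.637, 0.771, 0.001]
contact_force: [-0.6, -0.3, -6.7]
opening: 39.4
grip_force: 40.1
```

```bash
cat > fit.py <<'E'
from h import *
import sys
from scipy.optimize import least_squares
# side view of the level from the wrist picture: edge rows on a rail column
def prof(fn,c=245):
    s=manip.get_state();im,C=snap("wrist",fn);g=cv2.GaussianBlur(cv2.cvtColor(im,cv2.COLOR_RGB2GRAY),(3,3),0).astype(int)
    print(s["time"],np.round(s["tcp_pos"],1),np.round(s["contact_force"],1),s["grip_force"],s["opening"])
    for c in (236,250,308):
        d=g[2:,c]-g[:-2,c]; r=[(i+1,int(d[i])) for i in range(120,395) if abs(d[i])>14 and abs(d[i])==max(abs(d[i-2:i+3]))];print(c,r)
    Rt=q2R(s["orientation"]);v=[]
    return C
if __name__=="__main__": prof(sys.argv[1])
E
python3 fit.py w11.png
```

```text
13.95 [562.2 173.6 192.6] [-0.6 -0.3 -6.7] 40.135984271764755 39.44535248739767
236 [(170, -20), (342, -32), (343, -32), (380, 60), (388, -69)]
250 [(172, -20), (345, -26), (380, 62), (389, -70)]
308 [(193, -20), (205, 17), (343, -30), (381, 62), (389, -69)]
```

servo_tool --series '[{"delta_pos": [0,0,4],"twist": 0},{"delta_pos": [0,0,11],"twist": 0},{"delta_pos": [0,0,20],"twist": 0},{"delta_pos": [0,0,29],"twist": 0},{"delta_pos": [0,0,38],"twist": 0},{"delta_pos": [0,0,44],"twist": 0},{"delta_pos": [0,0,48],"twist": 0},{"delta_pos": [0,0,50],"twist": 0},{"delta_pos": [0,0,50],"twist": 0}]'

```text
time: 14.75
tcp_pos: [562.8, 170.4, 141.6]
orientation: [-0.0, 0.638, 0.77, -0.0]
contact_force: [0.1, 0.4, -7.1]
opening: 39.2
grip_force: 40.0
```

servo_tool --series '[{"delta_pos": [0,0,1],"twist": 0},{"delta_pos": [0,0,2],"twist": 0},{"delta_pos": [0,0,3],"twist": 0},{"delta_pos": [0,0,4],"twist": 0},{"delta_pos": [0,0,5],"twist": 0},{"delta_pos": [0,0,6],"twist": 0},{"delta_pos": [0,0,6],"twist": 0}]'

```text
time: 15.33
tcp_pos: [562.9, 170.4, 136.1]
orientation: [-0.0, 0.638, 0.77, -0.0]
contact_force: [-0.1, -0.6, -6.8]
opening: 39.2
grip_force: 40.1
```

servo_tool --series '[{"delta_pos": [0,0,1],"twist": 0},{"delta_pos": [0,0,2],"twist": 0},{"delta_pos": [0,0,3],"twist": 0},{"delta_pos": [0,0,4],"twist": 0},{"delta_pos": [0,0,4],"twist": 0}]'

```text
time: 15.75
tcp_pos: [562.9, 170.4, 132.0]
orientation: [-0.0, 0.638, 0.77, -0.0]
contact_force: [-0.5, -0.1, -7.1]
opening: 39.5
grip_force: 40.1
```

servo_tool --series '[{"delta_pos": [0,0,1],"twist": 0},{"delta_pos": [0,0,2],"twist": 0},{"delta_pos": [0,0,2],"twist": 0}]'

```text
time: 16.0
tcp_pos: [563.2, 170.7, 130.9]
orientation: [0.0, 0.638, 0.77, 0.0]
contact_force: [-0.5, -0.8, -3.1]
opening: 39.3
grip_force: 40.6
```

There is contact at TCP z 131. I'll roll the level upright about its lower edge: +u and down.

servo_tool --series '[{"delta_pos": [1,0,1],"twist": 0},{"delta_pos": [3,0,2],"twist": 0},{"delta_pos": [5,0,2.5],"twist": 0},{"delta_pos": [7,0,3],"twist": 0},{"delta_pos": [9,0,3.5],"twist": 0},{"delta_pos": [10,0,4],"twist": 0},{"delta_pos": [10,0,4],"twist": 0}]'

```text
time: 16.58
tcp_pos: [562.4, 179.3, 128.7]
orientation: [0.002, 0.639, 0.77, -0.0]
contact_force: [-3.8, -3.0, 6.7]
opening: 39.4
grip_force: 42.4
```

```bash
python3 fit.py w12.png
```

```text
16.5833 [562.4 179.3 128.7] [-3.8 -3.   6.7] 42.408336997032166 39.38414617262456
236 [(343, -30), (384, 28), (388, -40)]
250 [(187, -22), (341, -34), (385, 33), (389, -43)]
308 [(341, -35)]
```

servo_tool --series '[{"delta_pos": [2,0,0.5],"twist": 0},{"delta_pos": [4,0,1],"twist": 0},{"delta_pos": [6,0,1.5],"twist": 0},{"delta_pos": [8,0,2],"twist": 0},{"delta_pos": [10,0,3],"twist": 0},{"delta_pos": [10,0,3],"twist": 0}]'

```text
time: 17.13
tcp_pos: [561.3, 187.2, 127.6]
orientation: [0.003, 0.639, 0.769, -0.002]
contact_force: [-6.6, -8.1, 15.7]
opening: 39.5
grip_force: 44.4
```

```bash
python3 fit.py w13.png; python3 - <<'E'
import cv2,numpy as np
for f in("w12","w13"):
    g=cv2.imread(f"pics/{f}.png",0);print([(r,int(g[r,250]),int(g[r,300])) for r in range(170,260,4)])
E
```

```text
17.1333 [561.3 187.2 127.6] [-6.6 -8.1 15.7] 44.37958672642708 39.53818497421656
236 [(185, -20), (319, 15), (344, -35)]
250 [(187, -22), (346, -27), (347, -27)]
308 [(214, -16), (342, -24)]
[(170, 116, 116), (174, 116, 116), (178, 116, 116), (182, 116, 116), (186, 110, 116), (190, 77, 116), (194, 77, 116), (198, 77, 115), (202, 76, 115), (206, 77, 116), (210, 76, 115), (214, 77, 101), (218, 87, 86), (222, 97, 97), (226, 97, 97), (230, 98, 97), (234, 97, 98), (238, 97, 98), (242, 97, 98), (246, 97, 99), (250, 97, 99), (254, 96, 99), (258, 96, 98)]
[(170, 117, 117), (174, 116, 117), (178, 116, 116), (182, 116, 116), (186, 110, 116), (190, 78, 116), (194, 78, 116), (198, 77, 116), (202, 77, 116), (206, 77, 116), (210, 77, 116), (214, 77, 79), (218, 76, 77), (222, 77, 78), (226, 76, 77), (230, 84, 82), (234, 95, 95), (238, 95, 95), (242, 96, 95), (246, 96, 96), (250, 96, 96), (254, 95, 96), (258, 94, 95)]
```

servo_tool --series '[{"delta_pos": [1,0,0],"twist": 0},{"delta_pos": [2,0,0],"twist": 0},{"delta_pos": [3,0,0],"twist": 0},{"delta_pos": [3,0,0],"twist": 0}]'

```text
time: 17.52
tcp_pos: [560.8, 190.0, 127.3]
orientation: [0.003, 0.639, 0.769, -0.002]
contact_force: [-5.2, -6.2, 13.9]
opening: 39.3
grip_force: 44.5
```

```bash
python3 fit.py w14.png; python3 - <<'E'
import cv2,numpy as np
for f in("w14",):
    g=cv2.imread(f"pics/{f}.png",0);print([(r,int(g[r,250]),int(g[r,300])) for r in range(206,260,3)])
E
```

```text
17.5167 [560.8 190.  127.3] [-5.2 -6.2 13.9] 44.47675108909607 39.27607394280742
236 [(183, -23), (344, -34)]
250 [(185, -20), (186, -20), (347, -27)]
308 [(215, -22), (345, -25)]
[(206, 77, 116), (209, 76, 116), (212, 76, 115), (215, 77, 84), (218, 77, 77), (221, 76, 77), (224, 77, 77), (227, 77, 77), (230, 76, 77), (233, 77, 78), (236, 92, 91), (239, 94, 94), (242, 94, 94), (245, 94, 94), (248, 94, 93), (251, 94, 94), (254, 94, 95), (257, 94, 94)]
```

```bash
python3 - <<'E'
from h import *
s=manip.get_state();C=cam("wrist",s);Rt=q2R(s["orientation"])
for uv,z in(([279,234.5],60),([279,345],160),([279,345],157)):
    P=onz(C,[uv],z)[0];print(np.round(P,1),np.round((P-s["tcp_pos"])@Rt,1))
E
```

```text
[562.8 182.5  60. ] [-7.3  0.5 67.4]
[562.8 181.4 160. ] [ -9.    0.4 -32.6]
[563.3 179.1 157. ] [-11.4   0.5 -29.6]
```

The level is standing vertical: its base plane casts to y≈182 at both top and bottom. I'll ease off the push, release, and shift to regrip 22 mm behind the base plane.

servo_tool --series '[{"delta_pos": [0,0,-0.7],"twist": 0},{"delta_pos": [0,0,-1.4],"twist": 0},{"delta_pos": [0,0,-1.4],"twist": 0}]'

```text
time: 17.82
tcp_pos: [560.8, 189.8, 127.4]
orientation: [0.003, 0.639, 0.769, -0.001]
contact_force: [-2.6, -6.4, 7.1]
opening: 39.2
grip_force: 43.6
```

servo_tool --series '[{"delta_pos": [0,0,0],"twist": 0},{"delta_pos": [0,0,0],"twist": 0},{"delta_pos": [0,0,0],"twist": 0},{"delta_pos": [0,0,0],"twist": 0},{"delta_pos": [0,0,0],"twist": 0}]' --jaw 0.2

```text
time: 18.23
tcp_pos: [559.0, 193.9, 124.9]
orientation: [-0.0, 0.638, 0.77, 0.001]
contact_force: [0.9, -0.5, -0.7]
opening: 51.1
grip_force: 0.0
```

```bash
cat > base.py <<'E'
from h import *
import sys
im,C=snap("wrist",sys.argv[1]);s=manip.get_state();g=cv2.cvtColor(im,cv2.COLOR_RGB2GRAY);Rt=q2R(s["orientation"])
print(s["time"],np.round(s["tcp_pos"],1),np.round(s["contact_force"],1),s["opening"])
for c in(240,250,308): print(c,[int(x) for x in g[200:400:5,c]])
print(g[270,180:380:5].tolist());print(g[335,180:380:5].tolist())
E
python3 base.py w15.png
```

```text
18.2833 [558.9 193.7 124.7] [ 0.5 -0.2 -0.6] 51.12975718622707
240 [78, 78, 78, 78, 78, 77, 77, 77, 77, 76, 77, 76, 77, 79, 84, 92, 96, 97, 98, 97, 97, 97, 97, 97, 98, 98, 98, 100, 100, 100, 100, 99, 98, 118, 118, 119, 119, 70, 34, 34]
250 [77, 78, 77, 77, 78, 77, 77, 76, 77, 97, 98, 98, 98, 99, 99, 98, 98, 99, 98, 98, 97, 97, 96, 96, 96, 95, 95, 96, 96, 96, 97, 96, 96, 116, 116, 116, 116, 76, 37, 34]
308 [117, 116, 117, 116, 78, 78, 78, 78, 77, 96, 98, 98, 98, 98, 97, 97, 98, 97, 97, 97, 97, 97, 98, 98, 99, 99, 99, 99, 100, 99, 99, 99, 98, 117, 119, 118, 119, 90, 36, 35]
[76, 75, 76, 91, 96, 94, 34, 36, 76, 76, 76, 76, 84, 97, 99, 97, 97, 97, 94, 95, 94, 94, 95, 98, 98, 97, 97, 97, 116, 115, 116, 115, 69, 37, 96, 101, 98, 115, 116, 116]
[34, 34, 33, 35, 33, 30, 53, 78, 92, 107, 98, 97, 100, 97, 96, 95, 97, 93, 92, 95, 92, 93, 93, 94, 97, 98, 99, 95, 96, 95, 88, 57, 56, 49, 31, 32, 36, 35, 35, 35]
```

```bash
python3 - <<'E'
from h import *
s=manip.get_state();C=cam("wrist",s)
for uv,z in(([279,243],60),([279,363],160),([279,382],160)):print(np.round(onz(C,[uv],z)[0],1))
im=cv2.imread("pics/w15.png");sc,S=snap("scene","s2.png");p=proj(S,[s["tcp_pos"]])[0].astype(int)-[90,90]
x,y=np.clip(p,0,[380,240]);c=cv2.resize(sc[y:y+180,x:x+180],(400,420),interpolation=cv2.INTER_CUBIC)
cv2.imwrite("pics/c2.png",np.hstack([c[:,:,::-1],im[:,80:480]]))
E
```

```text
[561.6 182.4  60. ]
[562.1 179.3 160. ]
[563.7 170.8 160. ]
```

View pics/c2.png

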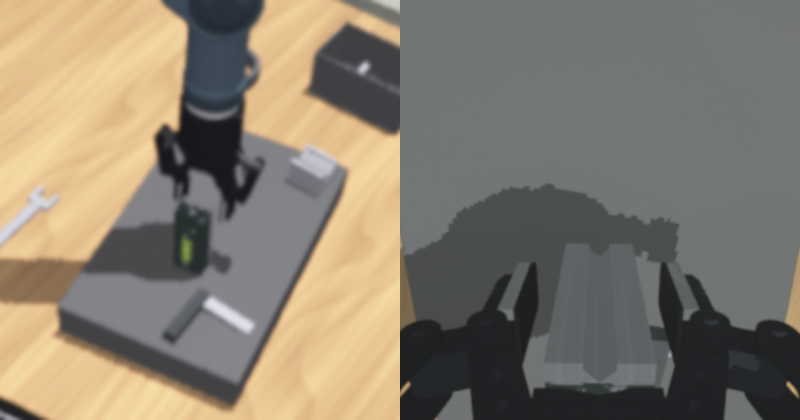

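The level stands on its tail with the base toward the camera. In the wrist crop its tail edge is at row 243, its top base edge at row ~362, and it is centred between the fingers. The scene crop shows it upright and clear of the square. I'll regrip farther from the base.

servo_tool --series '[{"delta_pos": [-6,0,-1],"twist": 0},{"delta_pos": [-13,0,-2],"twist": 0},{"delta_pos": [-20,0,-2],"twist": 0},{"delta_pos": [-27,0,-2],"twist": 0},{"delta_pos": [-32,0,-2],"twist": 0},{"delta_pos": [-34,0,-2],"twist": 0},{"delta_pos": [-34,0,-2],"twist": 0},{"delta_pos": [-34,0,-2],"twist": 0}]'

```text
time: 19.0
tcp_pos: [565.1, 159.6, 126.7]
orientation: [-0.0, 0.639, 0.77, 0.0]
contact_force: [-0.0, -0.4, -0.6]
opening: 51.2
grip_force: 0.0
```

servo_tool --series '[{"delta_pos": [0,0,0],"twist": 0},{"delta_pos": [0,0,0],"twist": 0},{"delta_pos": [0,0,0],"twist": 0},{"delta_pos": [0,0,0],"twist": 0},{"delta_pos": [0,0,0],"twist": 0}]' --jaw -1 --grip_force 20

```text
time: 19.42
tcp_pos: [565.3, 160.3, 126.9]
orientation: [0.0, 0.638, 0.77, 0.0]
contact_force: [1.6, 0.3, 0.0]
opening: 39.8
grip_force: 25.5
```

```bash
python3 base.py w16.png
```

```text
19.4667 [565.3 160.2 126.9] [0.1 1.2 0. ] 39.149182650249884
240 [90, 96, 96, 96, 96, 97, 97, 99, 98, 97, 96, 95, 94, 96, 115, 115, 114, 114, 113, 58, 57, 57, 57, 57, 57, 57, 56, 57, 58, 115, 115, 115, 114, 115, 114, 114, 115, 114, 36, 34]
250 [98, 97, 97, 96, 95, 95, 95, 95, 96, 95, 95, 95, 94, 96, 115, 115, 115, 115, 116, 99, 60, 57, 57, 56, 57, 58, 57, 56, 58, 115, 115, 114, 115, 114, 115, 115, 115, 115, 49, 34]
308 [101, 101, 101, 101, 101, 102, 103, 103, 104, 104, 104, 103, 102, 100, 118, 117, 117, 118, 119, 107, 57, 58, 57, 57, 57, 58, 56, 57, 57, 113, 106, 81, 58, 51, 49, 49, 55, 70, 37, 34]
[75, 75, 75, 76, 75, 75, 90, 96, 116, 117, 118, 118, 115, 116, 115, 117, 102, 93, 93, 94, 92, 92, 91, 94, 117, 117, 120, 124, 153, 183, 181, 184, 122, 98, 114, 114, 115, 115, 115, 115]
[32, 33, 34, 34, 34, 33, 34, 36, 33, 56, 56, 56, 57, 57, 56, 56, 57, 57, 57, 57, 56, 57, 57, 57, 57, 57, 57, 56, 56, 56, 57, 41, 38, 34, 36, 35, 35, 35, 35, 35]
```

```bash
python3 - <<'E'
from h import *
g=cv2.imread("pics/w16.png",0);print([(r,int(g[r,245])) for r in list(range(262,272,2))+list(range(288,300,2))+list(range(338,346,2))], [int(x) for x in g[100:200:5,262]])
s=manip.get_state();C=cam("wrist",s);Rt=q2R(s["orientation"])
for r in(267,293,343):P=onz(C,[[279,r]],160)[0];print(r,np.round(P,1),np.round((P-s["tcp_pos"])@Rt,1))
E
```

```text
[(262, 95), (264, 95), (266, 103), (268, 115), (270, 116), (288, 116), (290, 116), (292, 107), (294, 71), (296, 57), (298, 56), (338, 56), (340, 57), (342, 86), (344, 113)] [115, 115, 115, 116, 115, 115, 115, 115, 115, 116, 116, 115, 115, 116, 115, 116, 115, 113, 101, 102]
267 [561.5 182.1 160. ] [ 22.2   0.4 -33.1]
293 [563.3 172.6 160. ] [ 12.5   0.4 -33.1]
343 [567.1 152.7 160. ] [ -7.7   0.4 -33.1]
```

The regrip is well placed: the end face spans tool x from -7.7 to +22.2 (30 mm), so the grip is 22 mm from the base and 86 mm above the tail. I'll start tipping about the base edge.

servo_tool --series '[{"delta_pos": [1,0,0.5],"twist": 0},{"delta_pos": [3,0,0.5],"twist": 0},{"delta_pos": [5,0,0.2],"twist": 0},{"delta_pos": [7.5,0,0],"twist": 0},{"delta_pos": [10,0,-0.5],"twist": 0},{"delta_pos": [12.5,0,-1],"twist": 0},{"delta_pos": [15,0,-1.2],"twist": 0},{"delta_pos": [15,0,-1.2],"twist": 0}]'

```text
time: 20.13
tcp_pos: [563.3, 173.4, 128.3]
orientation: [0.001, 0.639, 0.769, -0.0]
contact_force: [1.3, -3.5, 4.2]
opening: 39.9
grip_force: 25.6
```

```bash
cat > fe.py <<'E'
from h import *
import sys
st=manip.get_state();im,C=snap("wrist",sys.argv[1]);g=cv2.cvtColor(im,cv2.COLOR_RGB2GRAY)
print(st["time"],np.round(st["tcp_pos"],1),np.round(st["contact_force"],1),st["grip_force"])
b=cv2.GaussianBlur(g,(1,3),0).astype(int)
for c in(245,310):
    d=b[3:,c]-b[:-3,c];print(c,[(i+1,int(d[i])) for i in range(60,390) if abs(d[i])>11 and abs(d[i])==max(abs(d[i-3:i+4]))])
# predicted rows for tip angle phi: free-end base edge F, mount-side edge E, tail edge Q
Rt=q2R(st["orientation"]);p=np.array(st["tcp_pos"]);h,a=22.2,86.
for f in range(0,91,10):
    t=np.radians(90+f);xd=np.array([-np.cos(t),0,-np.sin(t)]);n=np.array([np.sin(t),0,-np.cos(t)])
    P=np.array([[0,0,-19]+k*xd+q*n for k,q in((100-a,h),(100-a,h-30),(-a,h),(-a,h-30))])
    print(f,np.round(proj(C,P@Rt.T+p)[:,1]).astype(int).tolist(),"Qz",round((P@Rt.T+p)[2,2],1),end="; ")
E
python3 fe.py w17.png
```

```text
20.1333 [563.3 173.4 128.3] [ 1.3 -3.5  4.2] 25.60865468713928
245 [(186, -29), (261, 21), (290, -44), (342, 43), (387, -58)]
310 [(207, -17), (260, 54), (288, -32), (342, 30), (348, -12), (357, -17), (358, -17), (388, -31)]
0 [267, 343, 188, 236] Qz 61.3; 10 [256, 339, 211, 260] Qz 58.8; 20 [247, 334, 235, 284] Qz 58.9; 30 [240, 327, 260, 310] Qz 61.8; 40 [236, 320, 285, 336] Qz 67.2; 50 [234, 312, 311, 362] Qz 75.1; 60 [234, 304, 337, 389] Qz 85.2; 70 [236, 295, 364, 417] Qz 97.2; 80 [240, 287, 392, 446] Qz 110.7; 90 [245, 280, 421, 475] Qz 125.3;
```

servo_tool --series '[{"delta_pos": [3,0,0.3],"twist": 0},{"delta_pos": [6,0,0.5],"twist": 0},{"delta_pos": [9,0,0.6],"twist": 0},{"delta_pos": [12,0,0.7],"twist": 0},{"delta_pos": [15.5,0,0.8],"twist": 0},{"delta_pos": [19.5,0,1.3],"twist": 0},{"delta_pos": [23.5,0,1.9],"twist": 0},{"delta_pos": [23.5,0,1.9],"twist": 0}]'

```text
time: 20.85
tcp_pos: [558.1, 199.6, 126.1]
orientation: [-0.0, 0.638, 0.77, 0.001]
contact_force: [2.2, -1.2, 3.5]
opening: 39.7
grip_force: 26.3
```

```bash
python3 fe.py w18.png
```

```text
20.85 [558.1 199.6 126.1] [ 2.2 -1.2  3.5] 26.345912707038224
245 [(188, -29), (189, -29), (253, 33), (282, -43), (283, -43), (341, 37), (387, -57)]
310 [(217, -24), (253, 95), (260, -59), (283, -45), (341, 37), (374, -15), (388, -19)]
0 [267, 343, 188, 236] Qz 59.1; 10 [256, 339, 211, 260] Qz 56.6; 20 [247, 334, 235, 284] Qz 56.7; 30 [240, 327, 260, 310] Qz 59.5; 40 [236, 320, 285, 336] Qz 64.9; 50 [234, 312, 311, 362] Qz 72.7; 60 [234, 304, 337, 389] Qz 82.8; 70 [236, 295, 364, 417] Qz 94.7; 80 [240, 287, 392, 446] Qz 108.1; 90 [245, 280, 421, 475] Qz 122.7;
```

The tail slid about 20 mm while tipping only ~13°. I'll lift slightly, move back, and tip again with more downward push.

servo_tool --series '[{"delta_pos": [0,0,-4],"twist": 0},{"delta_pos": [0,0,-8],"twist": 0},{"delta_pos": [-8,0,-8],"twist": 0},{"delta_pos": [-16,0,-8],"twist": 0},{"delta_pos": [-24,0,-8],"twist": 0},{"delta_pos": [-28,0,-8],"twist": 0},{"delta_pos": [-28,0,-6],"twist": 0},{"delta_pos": [-28,0,-4],"twist": 0},{"delta_pos": [-28,0,-2],"twist": 0},{"delta_pos": [-28,0,0],"twist": 0},{"delta_pos": [-28,0,1],"twist": 0},{"delta_pos": [-28,0,1],"twist": 0}]'

```text
time: 21.9
tcp_pos: [563.0, 170.9, 126.1]
orientation: [-0.0, 0.638, 0.77, -0.0]
contact_force: [-3.3, -0.1, 0.5]
opening: 39.9
grip_force: 26.1
```

servo_tool --series '[{"delta_pos": [0,0,1.5],"twist": 0},{"delta_pos": [0,0,3],"twist": 0},{"delta_pos": [2,0,3.5],"twist": 0},{"delta_pos": [5,0,3.5],"twist": 0},{"delta_pos": [8,0,3.5],"twist": 0},{"delta_pos": [11,0,3.7],"twist": 0},{"delta_pos": [14,0,4],"twist": 0},{"delta_pos": [14,0,4],"twist": 0}]'

```text
time: 22.57
tcp_pos: [560.9, 184.2, 121.9]
orientation: [0.001, 0.638, 0.77, 0.0]
contact_force: [-2.6, -2.2, 4.9]
opening: 39.4
grip_force: 27.0
```

```bash
python3 fe.py w19.png
```

```text
22.5667 [560.9 184.2 121.9] [-2.6 -2.2  4.9] 27.043521646410227
245 [(187, -28), (250, 32), (279, -43), (338, 39), (387, -58)]
310 [(215, -23), (216, -23), (250, 79), (260, -38), (279, -46), (338, 38), (366, -16), (372, 16), (377, -20)]
0 [267, 343, 188, 236] Qz 54.9; 10 [256, 339, 211, 260] Qz 52.3; 20 [247, 334, 235, 284] Qz 52.5; 30 [240, 327, 260, 310] Qz 55.3; 40 [236, 320, 285, 336] Qz 60.7; 50 [234, 312, 311, 362] Qz 68.6; 60 [234, 304, 337, 389] Qz 78.7; 70 [236, 295, 364, 417] Qz 90.6; 80 [240, 287, 392, 446] Qz 104.1; 90 [245, 280, 421, 475] Qz 118.7;
```

```bash
cat > fit3.py <<'E'
from h import *
import sys
from scipy.optimize import least_squares
def fit(F,E,zc=60.):
    s=manip.get_state();C=cam("wrist",s);Rt=q2R(s["orientation"]);p=np.array(s["tcp_pos"])
    def W(v):
        f,a,h=v;t=np.pi/2+f;xd=np.array([-np.cos(t),0,-np.sin(t)]);n=np.array([np.sin(t),0,-np.cos(t)])
        return np.array([[0,0,-19]+k*xd+q*n for k,q in((100-a,h),(100-a,h-30),(-a,h))])@Rt.T+p
    r=least_squares(lambda v:[proj(C,W(v))[0,1]-F,proj(C,W(v))[1,1]-E,W(v)[2,2]-zc],[.2,80,22])
    print("phi %.1f a %.1f h %.1f"%(np.degrees(r.x[0]),*r.x[1:]),"Q",np.round(W(r.x)[2],1),"F",np.round(W(r.x)[0],1),np.round(r.fun,1))
if __name__=="__main__": fit(float(sys.argv[1]),float(sys.argv[2]))
E
python3 fit3.py 250 338
```

```text
phi 6.9 a 78.1 h 27.8 Q [557.6 202.   60. ] F [555.3 213.9 159.3] [0. 0. 0.]
```

The pads and granite slip, so tail friction can't roll the level. I'll use the plate's short edge as a fulcrum instead: hang the level just outside that edge, base facing it, and roll it over. First I'll check where the square is.

```bash
python3 - <<'E'
from h import *
t=cv2.imread("pics/t0.png");g=cv2.cvtColor(t,6);T=cam("top")
roi=np.zeros_like(g);m=((g>150)|(g<75)).astype(np.uint8)*255
hsv=cv2.cvtColor(t,cv2.COLOR_BGR2HSV);m[hsv[:,:,1]>60]=0
roi[155:205,205:262]=m[155:205,205:262]
roi=cv2.morphologyEx(roi,cv2.MORPH_OPEN,np.ones((2,2)))
ys,xs=np.nonzero(roi);print(xs.min(),xs.max(),ys.min(),ys.max())
c=[(219,161),(228,161),(254,187),(254,195),(220,195)]
print(np.round(onz(T,c,70),0).tolist())
P=onz(T,np.c_[xs,ys],70);mid=np.array([553.5,227,0]);u=np.array([-.184,.983,0]);v=np.array([.983,.184,0])
print("rel plate edge u:",np.percentile((P-mid)@u+200,[1,99]),"v:",np.percentile((P-mid)@v,[1,99]))
# edge of plate near k=66 : wood/plate transition in top view at z=60
for k in(40,66,90):
    for q in range(-14,16,2):
        w=mid+v*k+u*(-200+q);w[2]=60;x,y=proj(T,[w])[0];print(int(hsv[int(round(y)),int(round(x)),1]),end=" ")
    print(k)
E
```

```text
220 239 161 196
[[681.0, 131.0, 70.0], [680.0, 110.0, 70.0], [616.0, 49.0, 70.0], [597.0, 50.0, 70.0], [599.0, 130.0, 70.0]]
rel plate edge u: [53.84118975 90.7446788 ] v: [ 18.81728938 105.46329129]
101 102 100 103 112 108 97 6 5 2 2 4 4 5 4 40
101 101 101 103 112 107 107 31 4 2 2 2 2 2 6 66
105 106 106 105 105 108 107 16 2 4 5 4 2 4 4 90
```

servo_tool --series '[{"delta_pos": [0,0,-3],"twist": 0},{"delta_pos": [0,0,-8],"twist": 0},{"delta_pos": [0,0,-15],"twist": 0},{"delta_pos": [0,0,-23],"twist": 0},{"delta_pos": [0,0,-32],"twist": 0},{"delta_pos": [0,0,-41],"twist": 0},{"delta_pos": [0,0,-50],"twist": 0},{"delta_pos": [0,0,-58],"twist": 0},{"delta_pos": [0,0,-63],"twist": 0},{"delta_pos": [0,0,-65],"twist": 0},{"delta_pos": [0,0,-65],"twist": 0}]'

```text
time: 23.53
tcp_pos: [561.1, 184.0, 186.9]
orientation: [0.0, 0.638, 0.77, 0.001]
contact_force: [-0.0, -0.2, -6.7]
opening: 39.8
grip_force: 25.7
```

The square spans v = +19…+105, so I'll use the edge at v = -45. I'll move outside the edge at height.

servo_tool --series '[{"delta_pos": [-2,-1,0],"twist": 0},{"delta_pos": [-8,-2,0],"twist": 0},{"delta_pos": [-18,-5,0],"twist": 0},{"delta_pos": [-32,-8,0],"twist": 0},{"delta_pos": [-48,-12,0],"twist": 0},{"delta_pos": [-66,-16,0],"twist": 0},{"delta_pos": [-85,-21,0],"twist": 0},{"delta_pos": [-104,-25,0],"twist": 0},{"delta_pos": [-123,-30,0],"twist": 0},{"delta_pos": [-141,-34,0],"twist": 0},{"delta_pos": [-157,-38,0],"twist": 0},{"delta_pos": [-171,-41,0],"twist": 0},{"delta_pos": [-181,-43,0],"twist": 0},{"delta_pos": [-187,-45,0],"twist": 0},{"delta_pos": [-189,-45,0],"twist": 0},{"delta_pos": [-189,-45,0],"twist": 0},{"delta_pos": [-189,-45,0],"twist": 0}]'

```text
time: 24.95
tcp_pos: [551.3, -9.0, 186.0]
orientation: [-0.0, 0.638, 0.77, 0.0]
contact_force: [0.0, -0.2, -7.0]
opening: 39.4
grip_force: 25.6
```

```bash
python3 fe.py w20.png; python3 - <<'E'
from h import *
s=manip.get_state();C=cam("wrist",s);print(proj(C,[[546-.983*60,22-.184*60,60],[546,22,60],[546+59,22+11,60]]))
g=cv2.imread("pics/w20.png");h=cv2.cvtColor(g,cv2.COLOR_BGR2HSV)[:,:,1]
for c in(100,180,380,460):print(c,[int(x) for x in h[100:330:10,c]])
E
```

```text
24.95 [551.3  -9.  186. ] [ 0.  -0.2 -7. ] 25.57589253410697
245 [(155, 38), (163, -36), (164, -36), (278, -32), (279, -32), (339, 79), (343, -102)]
310 [(155, 35), (184, -30), (211, 38), (256, -31), (263, -14), (279, -37), (339, -14)]
0 [267, 343, 188, 236] Qz 119.1; 10 [256, 339, 211, 260] Qz 116.5; 20 [247, 334, 235, 284] Qz 116.6; 30 [240, 327, 260, 310] Qz 119.4; 40 [236, 320, 285, 336] Qz 124.8; 50 [234, 312, 311, 362] Qz 132.7; 60 [234, 304, 337, 389] Qz 142.7; 70 [236, 295, 364, 417] Qz 154.7; 80 [240, 287, 392, 446] Qz 168.2; 90 [245, 280, 421, 475] Qz 182.7; [[196.53320186 154.80629201]
 [278.93941788 154.95291863]
 [361.34903487 155.56826455]]
100 [98, 98, 98, 98, 98, 98, 98, 98, 97, 94, 94, 94, 95, 94, 94, 95, 99, 98, 98, 99, 97, 98, 98]
180 [5, 5, 7, 7, 5, 7, 98, 97, 94, 93, 94, 94, 94, 94, 95, 95, 98, 98, 97, 36, 19, 9, 15]
380 [13, 15, 12, 9, 7, 5, 98, 97, 97, 98, 98, 99, 99, 99, 98, 98, 98, 98, 98, 98, 46, 15, 8]
460 [5, 5, 7, 5, 5, 5, 97, 97, 98, 98, 98, 98, 99, 99, 98, 98, 98, 99, 97, 99, 28, 11, 8]
```

The plate edge appears at row 155, as predicted. I'll lower beside the edge.

servo_tool --series '[{"delta_pos": [0,0,4],"twist": 0},{"delta_pos": [0,0,12],"twist": 0},{"delta_pos": [0,0,22],"twist": 0},{"delta_pos": [0,0,33],"twist": 0},{"delta_pos": [0,0,44],"twist": 0},{"delta_pos": [0,0,54],"twist": 0},{"delta_pos": [0,0,63],"twist": 0},{"delta_pos": [0,0,71],"twist": 0},{"delta_pos": [0,0,77],"twist": 0},{"delta_pos": [0,0,81],"twist": 0},{"delta_pos": [0,0,83],"twist": 0},{"delta_pos": [0,0,83],"twist": 0}]'

```text
time: 26.0
tcp_pos: [551.2, -10.3, 102.7]
orientation: [-0.0, 0.638, 0.77, -0.0]
contact_force: [-1.2, -0.4, -6.5]
opening: 39.5
grip_force: 25.6
```

servo_tool --series '[{"delta_pos": [2,0,0],"twist": 0},{"delta_pos": [4,0,0],"twist": 0},{"delta_pos": [6,0,0],"twist": 0},{"delta_pos": [8,0,0],"twist": 0},{"delta_pos": [10,0,0],"twist": 0},{"delta_pos": [12,0,0],"twist": 0},{"delta_pos": [14,0,0],"twist": 0},{"delta_pos": [14,0,0],"twist": 0}]'

```text
time: 26.67
tcp_pos: [548.6, 4.3, 103.0]
orientation: [-0.0, 0.638, 0.77, 0.0]
contact_force: [0.5, 0.8, -7.4]
opening: 39.5
grip_force: 25.6
```

```bash
python3 fe.py w21.png
```

```text
26.6667 [548.6   4.3 103. ] [ 0.5  0.8 -7.4] 25.57922238484025
245 [(194, -26), (195, -26), (207, 21), (279, -37), (338, 63), (339, 63), (355, -86)]
310 [(208, 28), (237, 35), (255, -39), (278, -36), (338, 70), (356, -97)]
0 [267, 343, 188, 236] Qz 36.1; 10 [256, 339, 211, 260] Qz 33.5; 20 [247, 334, 235, 284] Qz 33.6; 30 [240, 327, 260, 310] Qz 36.5; 40 [236, 320, 285, 336] Qz 41.9; 50 [234, 312, 311, 362] Qz 49.7; 60 [234, 304, 337, 389] Qz 59.8; 70 [236, 295, 364, 417] Qz 71.7; 80 [240, 287, 392, 446] Qz 85.2; 90 [245, 280, 421, 475] Qz 99.8;
```

servo_tool --series '[{"delta_pos": [2.5,0,-0.5],"twist": 0},{"delta_pos": [5,0,-1],"twist": 0},{"delta_pos": [7.5,0,-1.5],"twist": 0},{"delta_pos": [10,0,-2],"twist": 0},{"delta_pos": [12.5,0,-2.5],"twist": 0},{"delta_pos": [15,0,-3],"twist": 0},{"delta_pos": [17.5,0,-3],"twist": 0},{"delta_pos": [20,0,-3],"twist": 0},{"delta_pos": [22,0,-3],"twist": 0},{"delta_pos": [24,0,-3],"twist": 0},{"delta_pos": [24,0,-3],"twist": 0}]'

```text
time: 27.63
tcp_pos: [544.1, 27.8, 106.0]
orientation: [-0.0, 0.638, 0.77, 0.0]
contact_force: [0.0, -0.0, -7.8]
opening: 39.8
grip_force: 25.6
```

```bash
python3 fe.py w22.png
```

```text
27.6333 [544.1  27.8 106. ] [ 0.  -0.  -7.8] 25.579450400546193
245 [(193, -27), (246, 22), (279, -41), (338, 74), (339, 74), (376, -88)]
310 [(224, -21), (246, 71), (260, -39), (279, -24), (338, 70), (377, -103)]
0 [267, 343, 188, 236] Qz 39.0; 10 [256, 339, 211, 260] Qz 36.4; 20 [247, 334, 235, 284] Qz 36.6; 30 [240, 327, 260, 310] Qz 39.4; 40 [236, 320, 285, 336] Qz 44.8; 50 [234, 312, 311, 362] Qz 52.7; 60 [234, 304, 337, 389] Qz 62.7; 70 [236, 295, 364, 417] Qz 74.7; 80 [240, 287, 392, 446] Qz 88.1; 90 [245, 280, 421, 475] Qz 102.7;
```

```bash
python3 - <<'E'
from h import *
g=cv2.imread("pics/w22.png");h=cv2.cvtColor(g,cv2.COLOR_BGR2HSV)
print("cols",list(range(196,364,8)))
for r in range(170,396,6): print(r," ".join("%3d%s"%(h[r,c,2],"w" if h[r,c,1]>60 else " ") for c in range(196,364,8)))
s=manip.get_state();C=cam("wrist",s);print(proj(C,[[546,22,60]]))
E
```

```text
cols [196, 204, 212, 220, 228, 236, 244, 252, 260, 268, 276, 284, 292, 300, 308, 316, 324, 332, 340, 348, 356]
170 112  112  112  112  112  112  112  112  112  112  112  112  113  112  112  113  112  112  111  111  111 
176 112  112  112  112  112  112  112  112  112  112  112  113  112  112  113  112  112  112  112  111  111 
182 113  112  112  112  112  112  112  112  111  112  112  112  112  112  112  112  112  112  113  111  111 
188 112  112  112  112  112  112  112  112  112  112  112  112  112  112  112  112  112  113  112  112  111 
194 109   89  106  111   94  105   83  104  111  112  112  112  112  113  112  112  112  112  113  113  112 
200  74   74   74   74   74   74   74   74   75  106  111  111  112  112  112  113  112  112  112  113  112 
206  73   74   74   74   73   74   74   74   74   74   81   75   92  106  112  112  112  112  113  113  112 
212  73   74   73   74   74   74   74   74   74   74   75   75   74   79  112  112  112  112  113  112  113 
218  74   73   73   74   74   74   73   74   74   74   74   75   75   84  112  112  112  113  113  112  113 
224  74 
[... 2482 characters left out ...]
w  58   35   34 
362  33   34   33  167w 172w 172w 185w 178w 171w 193w 193w 179w 192w 187w 180w 197w 187w 186w 165w  34   35 
368  33   33   33  179w 173w 174w 179w 176w 171w 193w 191w 182w 191w 187w 188w 194w 189w 183w 146w  35   33 
374  32   34   34  159w 157w 165w 166w 169w 177w 191w 187w 189w 191w 185w 192w 187w 187w 180w  97w  33   33 
380  32   34   33   25   27   26   29   28   29   28   30   30   31   31   31   31   30   29   34   34   33 
386  33   32   33   27   27   26   27   27   27   27   28   29   29   29   29   29   28   27   34   32   34 
392  33   34   34   33   33   33   32   34   33   31   28   29   32   34   34   35   34   34   33   34   33 
[[279.47103986 246.53961604]]
```

```bash
cat > fit4.py <<'E'
from h import *
import sys
from scipy.optimize import least_squares
def model(s):
    C=cam("wrist",s);Rt=q2R(s["orientation"]);p=np.array(s["tcp_pos"])
    def W(v):
        f,a,h=v;t=np.pi/2+f;xd=np.array([-np.cos(t),0,-np.sin(t)]);n=np.array([np.sin(t),0,-np.cos(t)])
        return np.array([[0,0,-19]+k*xd+q*n for k,q in((100-a,h),(100-a,h-30),(-a,h),(85-a,h-38),(70-a,h-38))])@Rt.T+p
    return C,W
def fit(F,E,M=None,wF=None,wE=None):
    s=manip.get_state();C,W=model(s)
    def res(v):
        P=W(v);q=proj(C,P);r=[q[0,1]-F,q[1,1]-E]
        if M: r.append(max(q[3,1],q[4,1])-M)
        ty=q2R(s["orientation"])[:,1]*20
        for i,w in((0,wF),(1,wE)):
            if w: r.append((proj(C,[P[i]+ty])[0,0]-proj(C,[P[i]-ty])[0,0]-w))
        return r
    for f0 in(.1,.5):
        r=least_squares(res,[f0,80,22]);P=W(r.x)
        print("phi %.1f a %.1f h %.1f"%(np.degrees(r.x[0]),*r.x[1:]),"Q",np.round(P[2],1),"F",np.round(P[0],1),"rows",np.round(proj(C,P)[:,1]),np.round(r.fun,1))
if __name__=="__main__": fit(*[float(x) if float(x) else None for x in sys.argv[1:]])
E
python3 fit4.py 251 338.5 358; python3 - <<'E'
import cv2
g=cv2.imread("pics/w22.png",0)
for r in (256,264,274,300,325,334): print(r,[int(x) for x in g[r,210:234:2]],[int(x) for x in g[r,324:346:2]])
E
```

```text
phi 33.8 a 86.8 h 17.6 Q [550.5  -5.6  43.1] F [540.1  49.1 126.2] rows [251. 338. 277. 358. 354.] [-0. -0. -0.]
phi 33.8 a 86.8 h 17.6 Q [550.5  -5.6  43.1] F [540.1  49.1 126.2] rows [251. 339. 277. 358. 354.] [ 0.  0. -0.]
256 [104, 98, 96, 98, 100, 106, 113, 114, 114, 115, 114, 115] [169, 168, 168, 171, 173, 172, 169, 171, 174, 169, 162]
264 [100, 93, 91, 91, 91, 98, 112, 115, 115, 115, 115, 116] [169, 169, 168, 170, 173, 162, 109, 97, 97, 98, 124]
274 [90, 90, 91, 90, 91, 101, 115, 114, 116, 115, 116, 117] [128, 164, 168, 170, 173, 165, 115, 93, 94, 96, 96]
300 [90, 85, 51, 32, 32, 45, 59, 60, 59, 60, 59, 60] [61, 61, 60, 60, 61, 60, 46, 36, 37, 53, 86]
325 [32, 32, 37, 36, 34, 53, 59, 60, 61, 60, 61, 61] [61, 61, 61, 61, 61, 61, 54, 36, 38, 38, 34]
334 [32, 31, 35, 36, 37, 54, 60, 61, 61, 61, 61, 61] [62, 62, 62, 62, 61, 61, 55, 40, 39, 38, 35]
```

The fit explains the picture: the level is already tipped 34° (a=87, h=17.6), with its tail 16 mm short of the edge, so there is no contact. Its weight is now past the tipping point, so I can simply finish on the plate. I'll lift and carry it to the middle.

servo_tool --series '[{"delta_pos": [0,0,-5],"twist": 0},{"delta_pos": [0,0,-14],"twist": 0},{"delta_pos": [0,0,-26],"twist": 0},{"delta_pos": [0,0,-38],"twist": 0},{"delta_pos": [3,1,-46],"twist": 0},{"delta_pos": [10,3,-50],"twist": 0},{"delta_pos": [22,6,-50],"twist": 0},{"delta_pos": [38,10,-50],"twist": 0},{"delta_pos": [57,15,-50],"twist": 0},{"delta_pos": [77,20,-50],"twist": 0},{"delta_pos": [97,25,-50],"twist": 0},{"delta_pos": [117,30,-50],"twist": 0},{"delta_pos": [136,35,-50],"twist": 0},{"delta_pos": [152,39,-50],"twist": 0},{"delta_pos": [165,43,-50],"twist": 0},{"delta_pos": [174,45,-50],"twist": 0},{"delta_pos": [178,46,-50],"twist": 0},{"delta_pos": [178,46,-50],"twist": 0},{"delta_pos": [178,46,-50],"twist": 0}]'

```text
time: 29.27
tcp_pos: [556.6, 209.3, 155.7]
orientation: [0.0, 0.639, 0.769, -0.001]
contact_force: [0.1, -0.4, -7.3]
opening: 39.7
grip_force: 25.6
```

servo_tool --series '[{"delta_pos": [0,0,5],"twist": 0},{"delta_pos": [0,0,12],"twist": 0},{"delta_pos": [0,0,19],"twist": 0},{"delta_pos": [0,0,23],"twist": 0},{"delta_pos": [0,0,26],"twist": 0},{"delta_pos": [0,0,28],"twist": 0},{"delta_pos": [0,0,30],"twist": 0},{"delta_pos": [0,0,32],"twist": 0},{"delta_pos": [0,0,34],"twist": 0},{"delta_pos": [0,0,34],"twist": 0}]'

```text
time: 30.1
tcp_pos: [556.9, 210.8, 122.4]
orientation: [0.0, 0.638, 0.77, 0.0]
contact_force: [-0.0, -0.6, -5.5]
opening: 39.9
grip_force: 25.8
```

```bash
cat > map.py <<'E'
from h import *
import sys
s=manip.get_state();g,C=snap("wrist",sys.argv[1]);v=cv2.cvtColor(g,cv2.COLOR_RGB2GRAY)
print(s["time"],np.round(s["tcp_pos"],1),np.round(s["contact_force"],1),s["grip_force"])
for r in range(150,396,5): print(r,[int(v[r,c]) for c in(228,240,250,262,279,300,312,322,330)])
E
python3 map.py w23.png
```

```text
30.1 [556.9 210.8 122.4] [-0.  -0.6 -5.5] 25.821503838524222
150 [117, 118, 118, 118, 118, 118, 118, 118, 118]
155 [118, 118, 118, 118, 118, 118, 118, 118, 118]
160 [117, 118, 118, 118, 118, 118, 118, 118, 118]
165 [117, 118, 118, 117, 118, 118, 118, 118, 118]
170 [118, 117, 118, 118, 117, 117, 118, 118, 118]
175 [117, 117, 117, 117, 118, 118, 118, 118, 118]
180 [118, 118, 117, 118, 117, 117, 117, 118, 118]
185 [88, 118, 117, 117, 117, 117, 117, 117, 118]
190 [78, 82, 100, 116, 117, 117, 118, 118, 118]
195 [78, 78, 78, 79, 117, 117, 117, 118, 118]
200 [78, 78, 78, 78, 84, 117, 118, 117, 117]
205 [78, 78, 77, 78, 78, 117, 117, 117, 118]
210 [78, 78, 79, 78, 78, 117, 117, 117, 117]
215 [77, 78, 78, 78, 79, 110, 117, 117, 117]
220 [77, 77, 78, 78, 78, 79, 81, 101, 80]
225 [77, 77, 78, 77, 78, 78, 82, 111, 79]
230 [77, 77, 78, 77, 78, 79, 78, 82, 78]
235 [78, 78, 78, 78, 77, 79, 78, 79, 79]
240 [77, 77, 77, 78, 78, 79, 79, 79, 78]
245 [78, 77, 78, 78, 78, 78, 79, 79, 79]
250 [94, 92, 92, 80, 78, 107, 119, 119, 120]
255 [122, 121, 120, 89, 78, 149, 183, 180, 180]
260 [122, 121, 120, 101, 
[... 526 characters left out ...]
, 65, 118, 65, 65, 64, 64]
325 [64, 65, 65, 65, 66, 65, 64, 65, 63]
330 [65, 65, 65, 66, 66, 65, 65, 64, 64]
335 [64, 65, 66, 66, 65, 66, 65, 65, 64]
340 [108, 107, 68, 65, 66, 66, 106, 107, 105]
345 [116, 116, 68, 66, 66, 67, 115, 115, 115]
350 [116, 116, 68, 67, 67, 66, 116, 76, 68]
355 [116, 115, 68, 67, 68, 67, 115, 52, 56]
360 [116, 116, 115, 115, 115, 115, 116, 49, 56]
365 [115, 115, 116, 116, 116, 115, 115, 49, 85]
370 [116, 116, 116, 115, 115, 115, 115, 56, 94]
375 [116, 116, 116, 116, 115, 115, 114, 72, 95]
380 [116, 115, 115, 115, 115, 115, 102, 85, 94]
385 [114, 114, 115, 116, 116, 115, 71, 90, 91]
390 [34, 35, 48, 107, 115, 81, 34, 36, 35]
395 [34, 34, 34, 34, 53, 34, 34, 35, 33]
```

Just touching, in the same pose, with the tail edge at about (563,177). I'll roll down along the arc to about 60°.

servo_tool --series '[{"delta_pos": [2,0,2],"twist": 0},{"delta_pos": [5,0,3.5],"twist": 0},{"delta_pos": [8,0,5],"twist": 0},{"delta_pos": [11.5,0,7],"twist": 0},{"delta_pos": [15,0,9],"twist": 0},{"delta_pos": [18,0,11.2],"twist": 0},{"delta_pos": [21,0,13.5],"twist": 0},{"delta_pos": [24,0,16],"twist": 0},{"delta_pos": [27,0,18.6],"twist": 0},{"delta_pos": [29.8,0,21.4],"twist": 0},{"delta_pos": [32.4,0,24.2],"twist": 0},{"delta_pos": [32.4,0,24.2],"twist": 0}]'

```text
time: 31.15
tcp_pos: [550.3, 245.1, 97.7]
orientation: [-0.001, 0.637, 0.77, 0.002]
contact_force: [-3.2, 3.3, 3.3]
opening: 39.7
grip_force: 27.9
```

```bash
python3 map.py w24.png | awk 'NR==1||($1>=200)' | cut -c1-60
```

```text
31.15 [550.3 245.1  97.7] [-3.2  3.3  3.3] 27.91476052254438
200 [82, 103, 81, 111, 119, 119, 120, 120, 120]
205 [79, 79, 80, 86, 119, 120, 120, 119, 120]
210 [79, 80, 80, 80, 113, 120, 120, 119, 119]
215 [79, 79, 80, 80, 79, 100, 120, 120, 120]
220 [79, 80, 80, 79, 80, 80, 120, 120, 119]
225 [79, 80, 79, 79, 80, 81, 119, 119, 120]
230 [79, 80, 79, 80, 80, 80, 87, 119, 119]
235 [79, 79, 79, 80, 79, 79, 80, 84, 119]
240 [79, 79, 79, 79, 79, 80, 80, 80, 83]
245 [83, 84, 84, 82, 79, 84, 86, 86, 86]
250 [113, 115, 112, 97, 79, 115, 150, 150, 145]
255 [113, 114, 113, 109, 79, 114, 132, 150, 150]
260 [113, 114, 112, 112, 80, 113, 121, 150, 153]
265 [112, 112, 111, 111, 90, 113, 114, 151, 153]
270 [62, 62, 82, 70, 61, 94, 72, 92, 93]
275 [56, 57, 56, 74, 57, 106, 57, 57, 70]
280 [56, 56, 57, 86, 57, 57, 57, 57, 69]
285 [56, 56, 56, 56, 111, 56, 56, 57, 57]
290 [56, 56, 56, 56, 112, 57, 56, 56, 56]
295 [56, 56, 56, 56, 113, 56, 56, 57, 56]
300 [56, 55, 55, 55, 112, 55, 56, 56, 56]
305 [55, 56, 55, 55, 80, 55, 55, 56, 56]
310 [55, 55, 55, 55, 55, 56, 55, 56, 56]
315 [55, 55, 55, 55, 56, 56, 56, 56, 55]
320 [54, 55, 55, 55, 55, 56, 55, 56, 55]
325 [53, 53, 53, 53, 53, 53, 54, 53, 53]
330 [53, 53, 53, 54, 53, 54, 53, 54, 53]
335 [53, 53, 53, 54, 53, 53, 54, 54, 53]
340 [54, 53, 54, 55, 55, 55, 53, 54, 53]
345 [53, 53, 55, 55, 55, 56, 54, 53, 61]
350 [53, 53, 55, 55, 56, 56, 53, 53, 91]
355 [57, 54, 55, 55, 55, 55, 53, 52, 114]
360 [78, 54, 55, 55, 55, 56, 53, 58, 117]
365 [114, 53, 53, 53, 61, 54, 53, 72, 118]
370 [118, 54, 53, 53, 106, 54, 59, 79, 118]
375 [118, 52, 53, 55, 107, 56, 76, 98, 117]
380 [118, 53, 53, 58, 127, 62, 76, 114, 117]
385 [117, 53, 52, 57, 105, 72, 75, 117, 117]
390 [35, 34, 35, 54, 127, 55, 35, 36, 35]
395 [33, 34, 33, 34, 57, 34, 34, 33, 34]
```

```bash
python3 fit3.py 247 323
```

```text
phi -17.3 a 75.3 h 49.8 Q [537.3 313.9  60. ] F [542.8 284.3 155.4] [-0. -0.  0.]
```

```bash
sed -i 's/\[.2,80,22\])/[float(sys.argv[3]) if len(sys.argv)>3 else .2,86,18],bounds=([0,60,5],[1.7,100,35]))/' fit3.py; python3 fit3.py 247 323 1.0
```

```text
phi 58.9 a 84.8 h 15.0 Q [562.4 181.4  60. ] F [546.4 265.4 111.9] [ 0. -0. -0.]
```

The level is at 59° and following the arc, with Q at (562,181). I'll continue to about 82°.

servo_tool --series '[{"delta_pos": [2,0,2.4],"twist": 0},{"delta_pos": [4,0,4.8],"twist": 0},{"delta_pos": [5.6,0,7.1],"twist": 0},{"delta_pos": [7,0,9.2],"twist": 0},{"delta_pos": [8.4,0,11.3],"twist": 0},{"delta_pos": [9.7,0,13.4],"twist": 0},{"delta_pos": [11,0,15.6],"twist": 0},{"delta_pos": [12,0,17.8],"twist": 0},{"delta_pos": [13.1,0,20],"twist": 0},{"delta_pos": [14.1,0,22.3],"twist": 0},{"delta_pos": [15,0,24.6],"twist": 0},{"delta_pos": [16,0,27],"twist": 0},{"delta_pos": [16,0,27],"twist": 0}]'

```text
time: 32.28
tcp_pos: [547.4, 260.4, 70.6]
orientation: [-0.001, 0.638, 0.77, 0.002]
contact_force: [-2.8, 4.4, 1.0]
opening: 39.8
grip_force: 28.0
```

```bash
python3 map.py w25.png | awk 'NR==1||($1>=220&&$1<350)' | cut -c1-60
```

```text
32.2833 [547.4 260.4  70.6] [-2.8  4.4  1. ] 27.960795946419
220 [79, 79, 80, 80, 114, 120, 120, 120, 120]
225 [79, 79, 79, 79, 80, 120, 121, 120, 120]
230 [79, 79, 79, 79, 79, 120, 121, 120, 120]
235 [80, 79, 79, 80, 80, 82, 107, 120, 120]
240 [79, 79, 79, 79, 79, 80, 80, 120, 119]
245 [79, 79, 79, 79, 80, 80, 81, 119, 119]
250 [102, 107, 104, 97, 79, 105, 119, 120, 88]
255 [104, 107, 104, 105, 79, 105, 120, 120, 101]
260 [97, 99, 101, 97, 80, 99, 99, 113, 111]
265 [53, 52, 52, 62, 52, 52, 53, 60, 60]
270 [53, 51, 52, 57, 57, 52, 52, 59, 60]
275 [51, 52, 52, 52, 104, 53, 53, 53, 59]
280 [52, 52, 52, 51, 104, 51, 52, 52, 52]
285 [52, 51, 52, 51, 105, 52, 52, 53, 52]
290 [51, 51, 51, 52, 52, 51, 51, 52, 52]
295 [50, 51, 51, 51, 51, 51, 51, 51, 52]
300 [54, 56, 54, 54, 55, 55, 56, 55, 55]
305 [56, 57, 57, 57, 57, 57, 57, 57, 57]
310 [57, 57, 58, 57, 58, 57, 56, 57, 57]
315 [57, 57, 57, 56, 57, 56, 57, 57, 57]
320 [57, 56, 57, 57, 57, 56, 57, 57, 57]
325 [56, 56, 56, 58, 57, 56, 57, 57, 56]
330 [56, 57, 56, 57, 57, 56, 56, 57, 57]
335 [57, 56, 50, 51, 50, 50, 57, 56, 56]
340 [56, 57, 51, 50, 51, 51, 56, 56, 56]
345 [56, 57, 50, 51, 50, 50, 56, 57, 56]
```

```bash
python3 fit3.py 248.5 299.5 1.35
```

```text
phi 80.5 a 85.7 h 15.4 Q [562.7 179.9  60. ] F [544.3 276.7  76.9] [ 0. -0. -0.]
```

The level is at 80.5°, with the free end 17 mm up. I'll finish in small steps, watching for fingertip contact.

servo_tool --series '[{"delta_pos": [0.7,0,2],"twist": 0},{"delta_pos": [1.3,0,4],"twist": 0},{"delta_pos": [1.7,0,5.5],"twist": 0},{"delta_pos": [2,0,6.5],"twist": 0},{"delta_pos": [2,0,6.5],"twist": 0}]'

```text
time: 32.75
tcp_pos: [547.0, 262.4, 64.2]
orientation: [-0.001, 0.638, 0.77, 0.002]
contact_force: [-2.9, 3.8, 1.9]
opening: 40.0
grip_force: 27.9
```

servo_tool --series '[{"delta_pos": [0.3,0,1],"twist": 0},{"delta_pos": [0.6,0,2],"twist": 0},{"delta_pos": [0.8,0,3],"twist": 0},{"delta_pos": [0.8,0,3],"twist": 0}]'

```text
time: 33.08
tcp_pos: [546.8, 263.2, 61.2]
orientation: [-0.001, 0.638, 0.77, 0.002]
contact_force: [-1.7, 4.8, 1.2]
opening: 39.6
grip_force: 27.9
```

servo_tool --series '[{"delta_pos": [0.3,0,1],"twist": 0},{"delta_pos": [0.3,0,1.5],"twist": 0},{"delta_pos": [0.3,0,1.5],"twist": 0}]'

```text
time: 33.33
tcp_pos: [546.8, 263.5, 59.8]
orientation: [-0.001, 0.638, 0.77, 0.002]
contact_force: [-2.1, 4.8, 1.7]
opening: 39.8
grip_force: 27.8
```

```bash
python3 map.py w26.png | awk 'NR==1||($1>=230&&$1<350)' | cut -c1-60
```

```text
33.3333 [546.8 263.5  59.8] [-2.1  4.8  1.7] 27.844566442072
230 [79, 79, 79, 79, 80, 119, 120, 120, 120]
235 [78, 79, 80, 79, 79, 119, 120, 120, 120]
240 [79, 79, 79, 79, 80, 113, 119, 119, 119]
245 [79, 78, 79, 79, 79, 80, 106, 97, 120]
250 [90, 99, 96, 93, 79, 97, 102, 103, 119]
255 [99, 103, 99, 99, 79, 100, 104, 107, 101]
260 [74, 76, 75, 78, 77, 94, 79, 84, 80]
265 [50, 50, 51, 60, 51, 67, 52, 55, 56]
270 [50, 50, 50, 51, 98, 52, 52, 56, 56]
275 [51, 51, 50, 50, 100, 51, 51, 56, 55]
280 [50, 50, 51, 51, 105, 50, 51, 51, 55]
285 [51, 51, 51, 50, 51, 51, 51, 50, 52]
290 [52, 52, 52, 51, 52, 52, 51, 51, 51]
295 [58, 57, 58, 57, 58, 57, 59, 59, 59]
300 [58, 58, 58, 58, 57, 58, 58, 58, 58]
305 [58, 57, 58, 58, 58, 58, 57, 58, 58]
310 [58, 58, 58, 58, 57, 58, 58, 58, 57]
315 [58, 57, 57, 58, 58, 58, 57, 58, 58]
320 [58, 58, 57, 57, 57, 58, 58, 58, 57]
325 [58, 58, 57, 58, 57, 58, 58, 58, 57]
330 [57, 57, 49, 49, 50, 50, 57, 58, 58]
335 [58, 58, 49, 49, 49, 49, 57, 58, 57]
340 [57, 58, 49, 50, 50, 49, 56, 57, 58]
345 [57, 57, 56, 56, 56, 56, 57, 56, 57]
```

The TCP is at 59.8 with no fingertip contact, so the pads do stand back a little. I'll continue.

servo_tool --series '[{"delta_pos": [0.2,0,0.7],"twist": 0},{"delta_pos": [0.3,0,1.4],"twist": 0},{"delta_pos": [0.3,0,1.4],"twist": 0}]'

```text
time: 33.63
tcp_pos: [546.8, 263.7, 58.8]
orientation: [-0.001, 0.638, 0.77, 0.002]
contact_force: [-3.7, 4.4, 3.5]
opening: 39.8
grip_force: 29.0
```

servo_tool --series '[{"delta_pos": [0.1,0,0.6],"twist": 0},{"delta_pos": [0.2,0,1.2],"twist": 0},{"delta_pos": [0.2,0,1.2],"twist": 0}]'

```text
time: 33.88
tcp_pos: [546.8, 263.7, 58.7]
orientation: [-0.001, 0.638, 0.77, 0.001]
contact_force: [-6.1, 3.8, 9.9]
opening: 39.9
grip_force: 32.6
```

```bash
python3 map.py w27.png | awk 'NR==1||($1>=240&&$1<300)' | cut -c1-60; for e in 289 290 291; do python3 fit3.py 248.5 $e 1.5; done
```

```text
33.8833 [546.8 263.7  58.7] [-6.1  3.8  9.9] 32.596459034102
240 [79, 79, 79, 79, 79, 109, 120, 119, 120]
245 [78, 79, 79, 79, 79, 79, 116, 113, 120]
250 [90, 99, 95, 92, 79, 95, 101, 100, 119]
255 [98, 103, 99, 100, 79, 99, 103, 106, 116]
260 [89, 90, 88, 85, 82, 102, 92, 100, 93]
265 [50, 50, 50, 85, 52, 77, 52, 55, 54]
270 [50, 51, 51, 51, 99, 52, 52, 52, 54]
275 [50, 50, 49, 50, 99, 51, 51, 51, 54]
280 [50, 51, 50, 50, 103, 51, 51, 51, 54]
285 [50, 49, 50, 49, 50, 51, 50, 51, 53]
290 [54, 53, 53, 53, 52, 53, 53, 53, 53]
295 [58, 58, 58, 58, 58, 58, 58, 58, 58]
phi 88.1 a 84.5 h 14.8 Q [562.4 181.3  60. ] F [543.8 279.4  63.5] [ 0. -0. -0.]
phi 87.6 a 84.2 h 14.1 Q [562.3 181.7  60. ] F [543.8 279.8  64.4] [ 0. -0. -0.]
phi 87.1 a 83.9 h 13.4 Q [562.3 182.1  60. ] F [543.7 280.2  65.3] [-0.  0.  0.]
```

servo_tool --series '[{"delta_pos": [0,0,1],"twist": 0},{"delta_pos": [0,0,2],"twist": 0},{"delta_pos": [0,0,2],"twist": 0}]'

```text
time: 34.18
tcp_pos: [546.8, 263.7, 58.6]
orientation: [-0.0, 0.638, 0.77, 0.001]
contact_force: [-8.4, -0.5, 20.1]
opening: 39.6
grip_force: 38.4
```

```bash
python3 map.py w28.png | awk 'NR==1||($1>=240&&$1<300)' | cut -c1-60; python3 -c "
from h import *
print(manip.get_state()['torque'])
for f in('w26','w27','w28'):
    g=cv2.imread('pics/'+f+'.png',0).astype(float); print(f,[round(float(g[r,226:246].mean()),1) for r in range(244,254)],[round(float(g[r,226:330].mean()),1) for r in range(284,298)])"
```

```text
34.1833 [546.8 263.7  58.6] [-8.4 -0.5 20.1] 38.432960383943
240 [79, 79, 79, 79, 79, 109, 119, 120, 119]
245 [78, 79, 79, 79, 79, 79, 113, 113, 120]
250 [90, 99, 96, 92, 78, 95, 102, 100, 119]
255 [98, 102, 99, 99, 79, 100, 103, 106, 115]
260 [87, 85, 96, 92, 73, 101, 91, 100, 87]
265 [50, 50, 51, 87, 51, 79, 52, 54, 55]
270 [50, 50, 51, 51, 98, 51, 51, 52, 55]
275 [50, 50, 50, 50, 99, 50, 51, 52, 54]
280 [50, 50, 50, 50, 103, 50, 51, 51, 53]
285 [50, 51, 50, 50, 50, 50, 51, 50, 53]
290 [53, 53, 53, 52, 52, 53, 54, 53, 54]
295 [58, 58, 58, 58, 58, 58, 58, 59, 58]
[-0.24998386  1.97588133 -0.12572176]
w26 [78.3, 78.2, 78.2, 78.9, 81.9, 89.0, 95.0, 97.8, 98.5, 98.9] [50.2, 50.2, 50.1, 50.1, 50.1, 50.2, 51.4, 53.9, 56.2, 57.3, 57.4, 57.4, 57.4, 57.3]
w27 [78.3, 78.2, 78.3, 78.7, 81.8, 88.7, 94.6, 97.2, 98.0, 98.3] [49.4, 49.3, 49.3, 49.4, 49.3, 49.9, 52.4, 55.8, 57.2, 57.5, 57.4, 57.4, 57.3, 57.3]
w28 [78.5, 78.5, 78.2, 78.8, 82.0, 88.8, 94.6, 97.4, 98.2, 98.7] [49.4, 49.5, 49.3, 49.4, 49.2, 49.7, 52.2, 55.6, 57.2, 57.4, 57.4, 57.4, 57.4, 57.4]
```

The force climbs with no motion, so the fingertips are on the plate while the free end is still ~4 mm up. I'll ease the push, then open the jaw in tiny steps so the end sinks gently.

servo_tool --series '[{"delta_pos": [0,0,-1.2],"twist": 0},{"delta_pos": [0,0,-2.4],"twist": 0},{"delta_pos": [0,0,-2.8],"twist": 0},{"delta_pos": [0,0,-2.8],"twist": 0}]'

```text
time: 34.57
tcp_pos: [546.8, 263.7, 58.8]
orientation: [-0.001, 0.638, 0.77, 0.001]
contact_force: [-4.2, 3.7, 5.6]
opening: 39.6
grip_force: 29.8
```

servo_tool --series '[{"delta_pos": [0,0,0],"twist": 0},{"delta_pos": [0,0,0],"twist": 0}]' --jaw -0.12

```text
time: 34.73
tcp_pos: [546.8, 263.7, 58.8]
orientation: [-0.001, 0.638, 0.77, 0.001]
contact_force: [-4.3, 3.2, 6.0]
opening: 39.5
grip_force: 29.9
```

servo_tool --series '[{"delta_pos": [0,0,0],"twist": 0},{"delta_pos": [0,0,0],"twist": 0}]' --jaw -0.09

```text
time: 34.9
tcp_pos: [546.9, 263.7, 58.8]
orientation: [-0.001, 0.638, 0.77, 0.001]
contact_force: [-3.6, 3.4, 6.2]
opening: 39.6
grip_force: 30.0
```

servo_tool --series '[{"delta_pos": [0,0,0],"twist": 0}]' --jaw -0.075

```text
time: 34.98
tcp_pos: [546.8, 263.7, 58.8]
orientation: [-0.001, 0.638, 0.77, 0.001]
contact_force: [-3.5, 3.3, 6.7]
opening: 39.6
grip_force: 30.0
```

servo_tool --series '[{"delta_pos": [0,0,0],"twist": 0}]' --jaw -0.068

```text
time: 35.07
tcp_pos: [546.8, 263.7, 58.7]
orientation: [-0.001, 0.638, 0.77, 0.001]
contact_force: [-3.6, 4.5, 5.9]
opening: 39.7
grip_force: 15.9
```

servo_tool --series '[{"delta_pos": [0,0,0],"twist": 0}]' --jaw -0.062

```text
time: 35.15
tcp_pos: [546.9, 263.7, 58.7]
orientation: [-0.001, 0.638, 0.77, 0.001]
contact_force: [-4.0, 2.9, 5.9]
opening: 40.4
grip_force: 3.3
```

servo_tool --series '[{"delta_pos": [0,0,0],"twist": 0}]' --jaw -0.056

```text
time: 35.23
tcp_pos: [547.0, 263.6, 58.7]
orientation: [-0.001, 0.638, 0.77, 0.002]
contact_force: [-3.7, 3.1, 5.4]
opening: 40.1
grip_force: 3.0
```

The grip force eases gradually, as hoped (now 3 N). I'll continue.

servo_tool --series '[{"delta_pos": [0,0,0],"twist": 0},{"delta_pos": [0,0,0],"twist": 0}]' --jaw -0.052

```text
time: 35.4
tcp_pos: [547.1, 263.6, 58.7]
orientation: [-0.001, 0.638, 0.77, 0.002]
contact_force: [-3.2, 3.1, 5.1]
opening: 40.8
grip_force: 3.0
```

servo_tool --series '[{"delta_pos": [0,0,0],"twist": 0},{"delta_pos": [0,0,0],"twist": 0}]' --jaw -0.045

```text
time: 35.57
tcp_pos: [547.2, 263.5, 58.6]
orientation: [-0.001, 0.638, 0.77, 0.002]
contact_force: [-4.0, 4.6, 4.1]
opening: 40.7
grip_force: 3.0
```

```bash
python3 -c "
from h import *
im,C=snap('wrist','w29.png');g=cv2.cvtColor(im,7).astype(float);print(manip.get_state()['grip_force'],[round(float(g[r,226:246].mean()),1) for r in range(240,256)],[round(float(g[r,226:330].mean()),1) for r in range(276,298)])"
```

```text
3.0457269167527556 [79.0, 79.0, 79.2, 80.3, 84.8, 91.5, 95.9, 97.2, 97.8, 98.0, 98.2, 98.5, 98.1, 94.8, 84.5, 68.6] [49.8, 49.7, 49.8, 50.4, 53.2, 57.3, 59.3, 59.6, 59.4, 59.3, 59.1, 59.1, 59.1, 59.1, 59.1, 59.0, 59.0, 59.0, 59.0, 58.9, 59.0, 58.9]
```

The edges are now at rows 245 and 280.5, which matches the flat prediction (245, 280), so the level has settled on its base. I'll open and withdraw.

servo_tool --series '[{"delta_pos": [0,0,0],"twist": 0},{"delta_pos": [0,0,0],"twist": 0},{"delta_pos": [0,0,0],"twist": 0},{"delta_pos": [0,0,0],"twist": 0}]' --jaw 0.3

```text
time: 35.95
tcp_pos: [547.6, 259.5, 57.2]
orientation: [0.001, 0.639, 0.769, -0.001]
contact_force: [0.9, -0.4, -0.1]
opening: 55.5
grip_force: 0.0
```

servo_tool --series '[{"delta_pos": [0,0,-4],"twist": 0},{"delta_pos": [0,0,-12],"twist": 0},{"delta_pos": [0,0,-24],"twist": 0},{"delta_pos": [0,0,-40],"twist": 0},{"delta_pos": [0,0,-60],"twist": 0},{"delta_pos": [-10,0,-80],"twist": 0},{"delta_pos": [-25,0,-100],"twist": 0},{"delta_pos": [-40,0,-120],"twist": 0},{"delta_pos": [-50,0,-140],"twist": 0},{"delta_pos": [-55,0,-150],"twist": 0},{"delta_pos": [-55,0,-150],"twist": 0},{"delta_pos": [-55,0,-150],"twist": 0}]'

```text
time: 36.95
tcp_pos: [557.4, 208.0, 208.9]
orientation: [0.0, 0.638, 0.77, 0.001]
contact_force: [-0.1, 0.3, -0.3]
opening: 55.0
grip_force: 0.0
```

```bash
python3 - <<'E'
from h import *
im,C=snap("wrist","w30.png");s=manip.get_state();print(s["time"],s["tcp_pos"],s["contact_force"])
g=cv2.cvtColor(im,cv2.COLOR_RGB2GRAY)
print(proj(C,[[553,227,90],[562,180,90],[544,278,90]]))
# dark iron: darker than plate shadow, and greenish top
m=(g<66).astype(np.uint8)*255;m[270:]=0
m=cv2.morphologyEx(m,cv2.MORPH_CLOSE,np.ones((15,15)));m=cv2.morphologyEx(m,cv2.MORPH_OPEN,np.ones((9,9)))
for c in cv2.findContours(m,0,1)[0]:
    if cv2.contourArea(c)<500: continue
    r=cv2.minAreaRect(c);P=onz(C,cv2.boxPoints(r),90);e=[P[1]-P[0],P[2]-P[1]];L=max(e,key=np.linalg.norm)
    print(r,np.round(P.mean(0),1),[round(np.linalg.norm(x),1) for x in e],"axis",np.degrees(np.arctan2(L[1],L[0])))
print([[int(g[r,c]) for c in range(200,360,10)] for r in range(100,280,20)])
E
```

```text
37.0 [556.35548438 208.25785101 207.6475134 ] [-0.77079661  0.90329794 -0.29117099]
[[276.80438384 172.62692427]
 [277.01925102 234.73753323]
 [277.66271228  97.98044171]]
((277.0, 206.5), (55.0, 54.0), 90.0) [557.9 201.5  90. ] [np.float64(38.9), np.float64(42.6)] axis -78.08041413913466
[[108, 109, 108, 108, 108, 103, 105, 107, 108, 109, 109, 109, 110, 110, 110, 110], [108, 109, 108, 108, 108, 100, 95, 91, 93, 93, 107, 109, 109, 109, 110, 110], [108, 109, 108, 108, 108, 95, 93, 101, 101, 101, 102, 109, 110, 110, 110, 110], [108, 108, 108, 108, 108, 91, 92, 123, 189, 94, 98, 109, 110, 109, 109, 109], [71, 71, 71, 70, 71, 61, 60, 119, 191, 91, 93, 108, 108, 108, 108, 108], [70, 70, 71, 70, 70, 61, 54, 54, 68, 55, 54, 72, 72, 107, 108, 109], [70, 70, 70, 69, 70, 64, 54, 54, 54, 54, 55, 71, 72, 107, 107, 107], [70, 70, 70, 70, 70, 70, 70, 73, 107, 107, 107, 106, 107, 107, 107, 108], [70, 70, 70, 70, 70, 70, 84, 107, 107, 107, 107, 108, 108, 107, 106, 107]]
```

```bash
python3 - <<'E'
from h import *
s=manip.get_state();C=cam("wrist",s);g=cv2.imread("pics/w30.png",0).astype(int)
def steps(v,o,th=7): d=v[2:]-v[:-2];return [(o+i+1,int(d[i])) for i in range(2,len(d)-2) if abs(d[i])>th and abs(d[i])==max(abs(d[i-2:i+3]))]
print("col 254",steps(g[60:260,254],60),"col 300",steps(g[60:260,300],60))
for r in(120,140,200,215): print(r,steps(g[r,230:325],230))
print(np.round(onz(C,[[277,234],[277,98]],90),1))
E
```

```text
col 254 [(94, -11), (178, -23), (233, 11)] col 300 [(94, -12), (97, 15), (197, -22), (232, 25), (233, 25)]
120 [(247, -11), (260, -9), (294, 9)]
140 [(246, -21), (249, 13)]
200 [(250, -10), (304, 10)]
215 [(250, -10), (304, 10)]
[[560.4 181.3  90. ]
 [542.1 278.1  90. ]]
```

The level's ends cast to about y 181 and 279, so its middle is near (551,230), about 4 mm from the plate's middle. Its sides run parallel to the tool axis and the arm is clear, so I'll hand it in.

```bash
python3 -c "
from bench import manip
print(manip.finish_job())"
```

```text
the job is handed in; nothing more can be done
None
```

The job is handed in: the long level came out trench end first, was turned over, and lies base down and lengthways about 4 mm from the plate's middle by my last wrist measurement; the hand-in returned no verdict.

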